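# Check sanded boards at the viewing stand

## Task

Check the freshly sanded boards: turn the lamp dimmer to the green mark, then, one board at a time from the palest wood to the darkest, lift each from the mat to the viewing stand, hold it still for two seconds, level, centred between the two orange pointers at their height and lengthwise in line with them, and lay it flat inside a free white outline on the plywood out-board. When all the boards are laid out, turn the dimmer back to the white off mark. Leave the glue bottle, tin can and sanding block where they are.

Things in the scene. Friction and masses are not known exactly. Their poses are not given: they have to be found in the camera images.
- stand: Viewing stand, fixed: dark base 270 x 100 x 12 mm with a flat mirror; a 12 mm post 115 mm either side of its middle along x, 169 mm tall. Each post carries a thin orange pointer (8 mm thick) aimed at the other; tips 85 mm either side of the middle, 160 mm above the table. Origin: centre of the underside; x along the line of the pointers, z up.
- view (a point): Where the centre of a board's underside belongs during viewing: midway between the pointer tips, 152 mm above the table (8 mm below the pointers' axis, so the 16 mm board is centred on them). Axes as the stand's; the board's long side lies along x, leaving 25 mm from each end to the pointer tip.
- dial (a joint): Lamp dimmer dial, rad: 0 when its white line points at the white off mark (its stop), growing clockwise seen from above; 1.3 at the green mark (75 degrees clockwise of the white). Range 0 to 2.6; light friction (0.03 N m), stays where it is left. Starts between 0 and 0.45.
- dial_grip (a point): On the dial's axis at the height to grip, 62 mm above the table. The dial: a 48 mm black disc (top at 38 mm) with an upright black grip bar 44 long x 14 wide, from 38 to 68 mm above the table. x: along the bar to the end with the white line; turns with the dial. It sits on the middle of a fixed grey box 80 x 80 x 30 mm.
- outboard: Out-board, fixed: plywood sheet 320 (x) x 270 (y) x 10 mm lying on the table, with four white painted outlines, 2 x 2, each 140 (x) x 70 (y) mm inside, and no rims. Origin: centre of its underside; z up.
- bay0 (a point): Centre of one painted outline, on the out-board's top face, 10 mm above the table; axes as the out-board's, a board's long side lies along x. Any outline takes any board; outlines are 150 mm apart in x and 130 mm in y.
- bay1 (a point): Centre of one painted outline, on the out-board's top face, 10 mm above the table; axes as the out-board's, a board's long side lies along x. Any outline takes any board; outlines are 150 mm apart in x and 130 mm in y.
- bay2 (a point): Centre of one painted outline, on the out-board's top face, 10 mm above the table; axes as the out-board's, a board's long side lies along x. Any outline takes any board; outlines are 150 mm apart in x and 130 mm in y.
- bay3 (a point): Centre of one painted outline, on the out-board's top face, 10 mm above the table; axes as the out-board's, a board's long side lies along x. Any outline takes any board; outlines are 150 mm apart in x and 130 mm in y.
- maple: Sanded wooden board, pale maple (light cream wood), the palest; 120 (x) x 50 (y) x 16 (z) mm, about 80 g, origin at the centre of its underside, z up. Starts flat on a 4 mm grey mat (so its origin is 4 mm above the table), long side roughly along world x. May be absent.
- oak: Sanded wooden board, honey-brown oak, the second palest; 120 (x) x 50 (y) x 16 (z) mm, about 80 g, origin at the centre of its underside, z up. Starts flat on a 4 mm grey mat (so its origin is 4 mm above the table), long side roughly along world x. May be absent.
- walnut: Sanded wooden board, dark reddish-brown walnut, the third palest; 120 (x) x 50 (y) x 16 (z) mm, about 80 g, origin at the centre of its underside, z up. Starts flat on a 4 mm grey mat (so its origin is 4 mm above the table), long side roughly along world x. May be absent.
- wenge: Sanded wooden board, almost black wenge, the darkest; 120 (x) x 50 (y) x 16 (z) mm, about 80 g, origin at the centre of its underside, z up. Starts flat on a 4 mm grey mat (so its origin is 4 mm above the table), long side roughly along world x. May be absent.
- glue: White glue bottle, 60 mm wide, 170 mm tall; bystander; origin under its centre.
- tin: Can, 72 mm wide, 85 mm tall; bystander; origin under its centre.
- sandblock: Cork sanding block 110 x 65 x 38 mm; bystander; origin under its centre.
There are look-alikes about, which are no part of the job. What is shaped like the part that bears dial but turquoise or yellow is not meant.

How it is judged:
By the outcome, as a careful person would: the job done as asked, in the order asked, and still so for the second after the job is handed in, with the robot touching nothing.
Of maple, oak, walnut, wenge only 2 to 3 are there at a start; the rules pass over those that are not, and their reading is None.
At some moment in a run one of maple, oak, walnut, wenge may be knocked a few centimetres aside while the robot is not near it.
It also fails if it takes over 210 s, if anything falls off the work surface, if the arm or the gripper's body presses on something with over 40 N, if the wrist force passes 120 N, or if a joint passes its speed limit or range.

## Robot

A 6-joint arm with a two-finger parallel gripper is mounted at the origin on the work surface. World frame = base frame: x ahead of the robot, y to its left, z up, the work surface at z = 0. Lengths are in m, angles in rad, forces in N, time in s.
With the tool pointing down it reaches from about 0.275 to 0.75 m from the base axis. Payload 10.2 kg.
Tool frame: the origin (TCP) lies midway between the tips of the shut fingers; the grasp point (between the pads) lies 19 mm behind it; z points along the fingers, y is the line along which they close (so a half turn about z gives the same grasp; the last joint's range is limited). The gripper opens to 88 mm and grips with 3 to 60 N. Pads are 18 mm wide; open, the fingers measure 123 mm over their backs; the gripper's body (75 mm by 187 mm) begins 45 mm behind the grasp point.
Start: joints at [0.922, 0.313, 1.498, -0, 1.331, -0.223], TCP at [0.217, 0.478, 0.239] pointing down, gripper open.
Joint ranges: [-2.94, 2.94], [-0.97, 2.17], [0.19, 2.56], [-1.23, 4.37], [0.02, 3.11], [-2.88, 2.88]. Speed limits (rad/s): [2.39, 2.39, 3.01, 3.14, 3.14, 3.14].

## Interface

Orientations are given as a rotation vector (axis times angle).
In Python, from station import manip gives the robot as it stands.
- The arm moves only by the tool drive_tool, never from a script. Its argument "deltas" is a list of rows, each an object of numbers: "x", "y", "z": the shift along the tool's x, y, z in units of 25 mm (1.0 is 25 mm); "wx", "wy", "wz": the turn, a rotation vector about the tool's x, y, z in rad. In form: [{"x": .., "y": .., "z": .., "wx": .., "wy": .., "wz": ..}, ...]. A call has exactly 10 rows; each row shifts and turns the commanded pose from where the row before left it, along the tool's axes as they then stand; what a row does not reach is not made up. A row lasts 1/8 s, in which the tool goes at most 62.5 mm and 10.7 degrees, less where a joint would pass 70% of its speed; a pose out of reach is approached as far as the arm can. A call is refused whole if a number of a shift passes 1 or a number of a turn 0.188, either way. A call with a gripper value outside its range is refused whole. "hand" is the closure, from -1 (fully open) to 1 (shut), set as the call begins (left out, the last holds). The fingers move at their own pace and stop on an object; "squeeze" is the grip in N (left out, the last holds). Time passes only in rows, so rows that do not move let the fingers close, or fill a call up. It gives the time, the measured TCP pose, the force, the opening and the grip force at its end, in the units of the state.
- manip.read_state(): the state, without advancing time (a new reading comes with each control period).
- manip.read_camera(name): name is "scene" or "side" or "wrist"; returns the picture (384x512x3 uint8, red, green, blue); there is no depth.
- manip.camera_model(name): a dict with "fx", "fy", "cx", "cy" (pixels), "R" (3x3) and "t" (3): a world point X has camera coordinates R X + t; the wrist camera has in their place "tool_from_camera" (4x4, takes a point from camera to tool coordinates, whose origin is the TCP and whose axes are the flange's). Camera axes: x right, y down, z forward; pixel columns grow to the right and rows downward; lengths in m; the calibration is good to about 2 mm. A picture is of the moment at which its call begins: read the wrist's pose just before it. camera_model takes no time and is no camera call.
- manip.finish_job(): hands the job in; it is judged then, once.
Trained networks look in the newest picture that a camera, given by its name, has taken for a name from the list of things; names that differ only in an ending like _2 or _b are one class to them, and where a whole thing is asked for, a point or a joint stands for the part that bears it (a point fixed in the world has none). Each returns a list of dicts, best first, with "confidence" (0 to 1); they miss things now and then, are a little off and sometimes report something else, mostly with a low value. They report only what shows in the picture. A call takes as long as a camera call. They do not tell look-alikes from the thing itself.
- manip.spot_in(camera, name): "xy" ([column, row] in pixels, amid what is visible of it).
- manip.silhouettes(camera, name): "pixels" (384x512 bool, what is visible of it) and "xy" ([column, row] in pixels, amid what is visible of it).
The state is a dict: "time_s": time; "qpos": joint angles; "qvel": joint speeds; "joint_torque": joint torques, N m; "eef_pos": TCP position; "tool_rot": TCP orientation; "ft_force": force on the tool from outside, world axes, zero at the start; "torque": the same for the moment, N m; "grip_width": finger opening in m; "grip_force": force on a finger pad.
Only numpy, scipy, OpenCV 4.12 (cv2) and the standard library are available. Lean on these libraries where they do the work, as an engineer would, in place of code of your own. Each camera call takes 0.05 s, during which the arm holds its last target. There are 200 camera calls.

## Working session

There is one attempt and no reset: what is moved stays moved. The work goes in short steps, Python scripts to look and compute and a tool call to move; the robot and the scene stay as the last step left them, time stands still between calls to the robot, and variables do not carry over. Pictures are saved under pics/ and viewed, at most 14 in all, crops included, and the job is handed in when it is done.

Besides the shell and the picture viewer there is one more tool, called after "Call:" as name(argument=value, ...), one argument or row to a line, values as JSON. drive_tool: Moves the arm, as the interface text tells. Its arguments: {"type":"object","properties":{"deltas":{"type":"array","items":{"type":"object","properties":{"x":{"type":"number"},"y":{"type":"number"},"z":{"type":"number"},"wx":{"type":"number"},"wy":{"type":"number"},"wz":{"type":"number"}}}},"hand":{"type":"number"},"squeeze":{"type":"number"}},"required":["deltas"]}

```bash
ls; mkdir -p pics
cat > h.py <<'E'
import numpy as np, cv2
from station import manip
from scipy.spatial.transform import Rotation as Ro
def cam(name):
    m=manip.camera_model(name); K=np.array([[m['fx'],0,m['cx']],[0,m['fy'],m['cy']],[0,0,1.]])
    if 'R' in m: return K,np.array(m['R']),np.array(m['t'])
    s=manip.read_state(); T=np.eye(4);T[:3,:3]=Ro.from_rotvec(s['tool_rot']).as_matrix();T[:3,3]=s['eef_pos']
    W=np.linalg.inv(T@np.array(m['tool_from_camera'])); return K,W[:3,:3],W[:3,3]
def back(c,px,z):
    K,R,t=c; px=np.atleast_2d(px).astype(float)
    d=(R.T@np.linalg.inv(K)@np.c_[px,np.ones(len(px))].T).T; o=-R.T@t
    return o+d*((z-o[2])/d[:,2])[:,None]
def proj(c,X):
    K,R,t=c; p=(K@(R@np.atleast_2d(X).T+t[:,None])).T; return p[:,:2]/p[:,2:]
def snap(name,fn):
    c=cam(name); im=np.array(manip.read_camera(name)); cv2.imwrite('pics/'+fn,im[:,:,::-1]); return c,im
E
python3 - <<'E'
from h import *
s=manip.read_state(); print(s)
ims=[]
for n in ['scene','side','wrist']:
    c,im=snap(n,n+'0.png'); ims.append(im); print(n,-c[1].T@c[2], c[0][0,0], np.round(c[1],2).tolist())
cv2.imwrite('pics/a.png',cv2.resize(np.vstack(ims[:2]),(768,1152))[:,:,::-1])
E
```

```text
pics
{'time_s': 0.0, 'qpos': array([ 9.21592237e-01,  3.13462359e-01,  1.49843700e+00, -1.62267430e-05,
        1.33096757e+00, -2.23425836e-01]), 'qvel': array([-0.00042987, -0.00043321,  0.00038066,  0.0012511 ,  0.00059999,
       -0.00146234]), 'joint_torque': array([-9.32106241e-05, -4.02205575e+01, -2.52283341e+01,  6.95104315e-02,
        3.51420615e-02, -1.14454083e-04]), 'eef_pos': array([0.21671878, 0.47791827, 0.23815477]), 'tool_rot': array([-6.63653596e-01, -3.07015821e+00,  1.82426830e-03]), 'ft_force': array([0.09499852, 0.43845188, 0.08770607]), 'torque': array([ 0.04719912, -0.00905701, -0.00994917]), 'grip_force': 0.0, 'grip_width': 0.08812272104734137}
scene [ 0.95762097 -0.74728918  1.11744835] 443.1746150253906 [[0.88, 0.47, -0.0], [0.35, -0.65, -0.67], [-0.32, 0.59, -0.74]]
side [ 0.09013119 -0.74079047  0.6640554 ] 355.47284931054537 [[0.87, -0.49, 0.01], [-0.25, -0.47, -0.84], [0.42, 0.73, -0.54]]
wrist [0.14949805 0.50860332 0.38342038] 315.82838681232505 [[0.41, 0.91, -0.0], [0.87, -0.4, 0.28], [0.26, -0.12, -0.96]]
```

Run:
```python
import cv2
for n in ['scene','side']: cv2.imwrite(f'pics/{n}0b.png',cv2.resize(cv2.imread(f'pics/{n}0.png'),(800,600),interpolation=cv2.INTER_CUBIC))
```

```text
(no output)
```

View pics/scene0b.png

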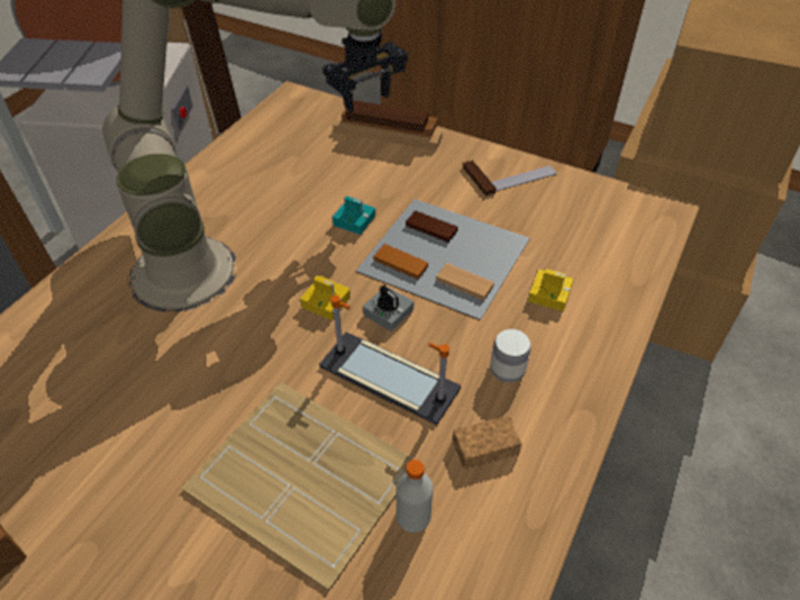

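View pics/side0b.png

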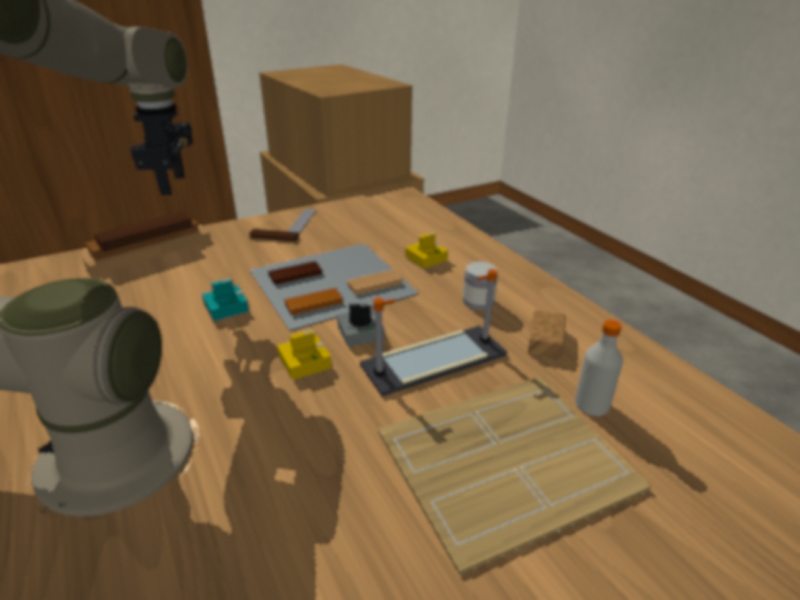

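Candidates for the dial in the 800x600 scene view:
- black dial on the grey box at (387,305)
- turquoise look-alike at (354,214)
- yellow look-alikes at (325,297) and (551,289)

I choose the black and grey one. The boards are pale at (464,281), orange-brown at (401,261) and dark at (431,226). Three are present, so one is absent.

```bash
cat >> h.py <<'E'
from scipy.optimize import minimize
def box(cx,cy,z0,lx,ly,h): return np.array([[cx+a*lx/2,cy+b*ly/2,z0+c*h] for a in(-1,1) for b in(-1,1) for c in(0,1)])
PARTS={'board':[box(0,0,0,.12,.05,.016)],'outboard':[box(0,0,0,.32,.27,.01)],'dialbox':[box(0,0,0,.08,.08,.03)],
'dial':[box(0,0,0.038,.044,.014,.03),np.array([[.024*np.cos(a),.024*np.sin(a),z] for a in np.linspace(0,6.28,24) for z in(.03,.038)])],
'stand':[box(0,0,0,.27,.1,.012),box(-.115,0,0,.012,.012,.169),box(.115,0,0,.012,.012,.169),box(-.1,0,.156,.03,.008,.008),box(.1,0,.156,.03,.008,.008)]}
def render(c,parts,p,z):
    m=np.zeros((384*4,512*4),np.uint8); R=Ro.from_euler('z',p[2]).as_matrix()
    for P in parts:
        q=proj(c,P@R.T+[p[0],p[1],z])
        cv2.fillConvexPoly(m,cv2.convexHull(((q*4+1.5)).astype(np.int32)),255)
    return cv2.resize(m,(512,384),interpolation=cv2.INTER_AREA)/255.
def fit(views,part,p0,z):  # views: [(cam,mask)]
    P=PARTS[part]
    def cost(p):
        s=0
        for c,m in views:
            r=render(c,P,p,z); s+=1-np.minimum(r,m).sum()/np.maximum(r,m).sum()
        return s/len(views)
    best=None
    for dy in (0,.15,-.15):
        x0=np.array(p0)+[0,0,dy]
        r=minimize(cost,x0,method='Nelder-Mead',options=dict(initial_simplex=x0+np.array([[0,0,0],[.015,0,0],[0,.015,0],[0,0,.12]]),xatol=2e-4,fatol=1e-4))
        if best is None or r.fun<best.fun: best=r
    return best.x,best.fun
E
python3 - <<'E'
from h import *
C={n:snap(n,n+'1.png')[0] for n in('scene','side')}
def sil(cn,name):
    return [d for d in manip.silhouettes(cn,name) if d['confidence']>.2]
import pickle; S={}
for name in ['maple','oak','walnut','wenge','dial','stand','outboard','glue','tin','sandblock']:
    for cn in ('scene','side'):
        L=sil(cn,name); S[cn,name]=[(d['confidence'],d['pixels']) for d in L]
        for d in L: print(cn,name,round(d['confidence'],2),np.round(d['xy']),d['pixels'].sum(),np.round(back(C[cn],d['xy'],.02)[0,:2],3))
pickle.dump((C,S),open('s.pkl','wb'))
im=cv2.imread('pics/scene1.png')[180:215,225:270]; im2=cv2.imread('pics/side1.png')[185:225,205:250]
cv2.imwrite('pics/dial.png',np.hstack([cv2.resize(i,(400,350),interpolation=cv2.INTER_CUBIC) for i in(im,im2)]))
E
```

```text
scene maple 0.63 [297. 177.] 455 [0.581 0.269]
scene maple 0.25 [194. 308.] 10665 [ 0.541 -0.315]
side maple 0.82 [239. 180.] 329 [0.576 0.259]
scene oak 0.97 [254. 167.] 428 [0.426 0.245]
side oak 0.72 [201. 191.] 415 [0.425 0.248]
scene walnut 0.94 [277. 146.] 364 [0.448 0.384]
side walnut 0.69 [190. 174.] 303 [0.434 0.377]
side wenge 0.54 [232. 200.] 234 [0.497 0.153]
side wenge 0.52 [238. 178.] 306 [0.579 0.271]
scene dial 0.69 [351. 179.] 177 [0.748 0.351]
scene dial 0.57 [247. 191.] 150 [0.46 0.13]
scene dial 0.48 [205. 185.] 155 [0.322 0.086]
side dial 0.75 [192. 217.] 238 [0.348 0.12 ]
side dial 0.58 [231. 198.] 216 [0.497 0.164]
side dial 0.56 [143. 186.] 186 [0.262 0.374]
side dial 0.51 [275. 154.] 101 [0.8   0.379]
scene stand 0.67 [252. 238.] 2619 [ 0.569 -0.032]
scene stand 0.66 [247. 194.] 173 [0.467 0.12 ]
scene stand 0.28 [264. 319.] 872 [ 0.722 -0.253]
side stand 0.8 [274. 224.] 2502 [ 0.552 -0.025]
side stand 0.32 [324. 298.] 12296 [ 0.504 -0.323]
scene outboard 0.81 [194. 309.] 10434 [ 0.542 -0.317]
scene outboard 0.56 [252. 240.] 2630 [ 0.572 -0.042]
side outboard 0.72 [325. 300.] 12129 [ 0.503 -0.329]
scene glue 0.55 [262. 319.] 891 [ 0.718 -0.257]
side glue 0.88 [386. 241.] 1262 [ 0.786 -0.244]
scene tin 0.89 [326. 230.] 729 [0.756 0.105]
scene tin 0.46 [194. 309.] 10452 [ 0.543 -0.317]
side tin 0.87 [304. 182.] 437 [0.773 0.132]
scene sandblock 0.74 [310. 285.] 986 [ 0.79  -0.102]
scene sandblock 0.73 [248. 239.] 2817 [ 0.558 -0.044]
scene sandblock 0.32 [196. 309.] 10507 [ 0.547 -0.315]
side sandblock 0.81 [352. 215.] 632 [ 0.787 -0.103]
side sandblock 0.68 [276. 225.] 2377 [ 0.55  -0.035]
```

View pics/dial.png

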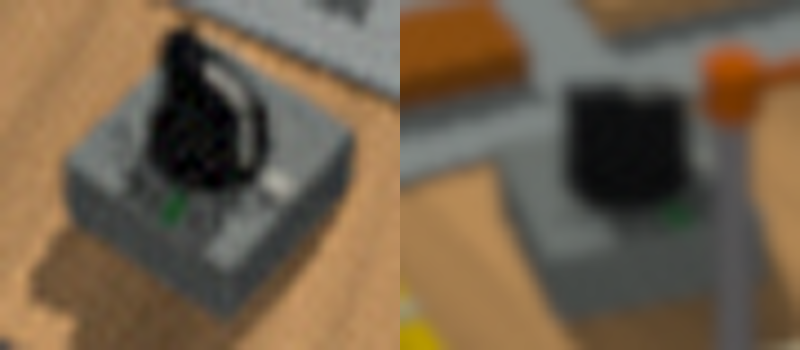

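The crop confirms the choice: a black grip bar on a grey box, with the white mark at about (275,185) in the crop and the green mark at about (175,205). Next I fit poses.

Run:
```python
from h import *
import pickle; C,S=pickle.load(open('s.pkl','rb'))
g=lambda c,n,i=0:(C[c],S[c,n][i][1].astype(float))
def f(lbl,part,views,p0,z):
    for v in (views,views[:1],views[1:]):
        if v: x,e=fit(v,part,p0,z); print(lbl,np.round(x,4),round(e,3))
f('maple','board',[g('scene','maple'),g('side','maple')],[.58,.265,0],.004)
f('oak','board',[g('scene','oak'),g('side','oak')],[.425,.245,0],.004)
f('dark','board',[g('scene','walnut'),g('side','walnut')],[.44,.38,0],.004)
f('stand','stand',[g('scene','stand'),g('side','stand')],[.56,-.03,0],0)
f('out','outboard',[g('scene','outboard'),g('side','outboard')],[.53,-.32,0],0)
# marks
im=cv2.imread('pics/scene1.png')[:,:,::-1].astype(int)
y,x=np.mgrid[180:215,225:270]; q=im[180:215,225:270]
m=(q[...,1]-np.maximum(q[...,0],q[...,2]))>15
gp=np.array([x[m].mean(),y[m].mean()]); print('green',gp,m.sum(),back(C['scene'],gp,.03)[0])
wp=np.array([225+277/400*45,180+184/350*35]); print('white',wp,back(C['scene'],wp,.03)[0])
for cr in ([65,165],[230,270],[350,135],[190,50]): print(back(C['scene'],[225+cr[0]/400*45,180+cr[1]/350*35],.03)[0])
print('bar', back(C['scene'],[[225+180/400*45,180+35/350*35],[225+240/400*45,180+85/350*35]],.068)[:,:2])
```

```text
maple [ 0.5827  0.2649 -0.0456] 0.115
maple [ 0.5848  0.264  -0.0544] 0.079
maple [0.5814 0.269  0.0121] 0.118
oak [ 0.4257  0.2544 -0.0665] 0.08
oak [ 0.4268  0.2529 -0.1047] 0.073
oak [ 0.4251  0.2554 -0.0496] 0.071
dark [ 0.4367  0.3944 -0.0441] 0.122
dark [ 0.4371  0.3935 -0.0684] 0.098
dark [0.4368 0.3952 0.0263] 0.128
stand [ 0.557  -0.0373 -0.041 ] 0.09
stand [ 0.5572 -0.039  -0.0422] 0.085
stand [ 0.5567 -0.0361 -0.0416] 0.083
out [ 0.5258 -0.3011 -0.085 ] 0.026
out [ 0.5258 -0.3025 -0.0779] 0.028
out [ 0.5261 -0.3    -0.0836] 0.019
green [244.33333333 200.33333333] 6 [0.47664948 0.08227557 0.03      ]
white [256.1625 198.4   ] [0.50674319 0.10806737 0.03      ]
[0.4335633 0.0782259 0.03     ]
[0.50918356 0.06721266 0.03      ]
[0.5205003  0.14015284 0.03      ]
[0.44918759 0.14582298 0.03      ]
bar [[0.46045859 0.1187741 ]
 [0.49049795 0.10960122]]
```

```bash
cat > plan.py <<'E'
import sys; from h import *
# usage: plan.py x y z yawdeg(tool y axis heading, deg) nrows ['' or 'half']
def now():
    s=manip.read_state(); R=Ro.from_rotvec(s['tool_rot']).as_matrix(); return s,R
def plan(p,yaw,n,s=None):
    s,R=now(); d=np.array(p)-s['eef_pos']
    y=np.array([np.cos(np.radians(yaw)),np.sin(np.radians(yaw)),0]); z=np.array([0,0,-1.]); Rt=np.c_[np.cross(y,z),y,z]
    rv=Ro.from_matrix(R.T@Rt).as_rotvec(); rows=[]
    Rc=R.copy()
    for i in range(n):
        t=Rc.T@(d/n)/.025; r={k:round(float(v),3) for k,v in zip(('x','y','z'),t)}; r.update({k:round(float(v),4) for k,v in zip(('wx','wy','wz'),rv/n) if abs(v)>.002}); rows.append(r)
        Rc=Rc@Ro.from_rotvec(rv/n).as_matrix()
    print('t',round(s['time_s'],1),'pos',np.round(s['eef_pos'],4),'yaw',round(np.degrees(np.arctan2(R[1,1],R[0,1])),2),'tilt',np.round(R[:2,2],4),'q6',round(s['qpos'][5],2),'w',round(s['grip_width'],4),'d',np.round(d*1000,1))
    import json; print(json.dumps(rows))
if __name__=='__main__': plan([float(a) for a in sys.argv[1:4]],float(sys.argv[4]),int(sys.argv[5]))
E
python3 plan.py .49 .12 .32 75 20
```

```text
t 1.2 pos [0.2169 0.4781 0.2387] yaw 65.6 tilt [-0. -0.] q6 -0.22 w 0.0881 d [ 273.1 -358.1   81.3]
[{"x": -0.793, "y": -0.427, "z": -0.163, "wz": -0.0082}, {"x": -0.79, "y": -0.433, "z": -0.163, "wz": -0.0082}, {"x": -0.786, "y": -0.44, "z": -0.163, "wz": -0.0082}, {"x": -0.783, "y": -0.446, "z": -0.163, "wz": -0.0082}, {"x": -0.779, "y": -0.452, "z": -0.163, "wz": -0.0082}, {"x": -0.775, "y": -0.459, "z": -0.163, "wz": -0.0082}, {"x": -0.771, "y": -0.465, "z": -0.163, "wz": -0.0082}, {"x": -0.768, "y": -0.471, "z": -0.163, "wz": -0.0082}, {"x": -0.764, "y": -0.478, "z": -0.163, "wz": -0.0082}, {"x": -0.76, "y": -0.484, "z": -0.163, "wz": -0.0082}, {"x": -0.756, "y": -0.49, "z": -0.163, "wz": -0.0082}, {"x": -0.752, "y": -0.496, "z": -0.163, "wz": -0.0082}, {"x": -0.748, "y": -0.503, "z": -0.163, "wz": -0.0082}, {"x": -0.743, "y": -0.509, "z": -0.163, "wz": -0.0082}, {"x": -0.739, "y": -0.515, "z": -0.163, "wz": -0.0082}, {"x": -0.735, "y": -0.521, "z": -0.163, "wz": -0.0082}, {"x": -0.731, "y": -0.527, "z": -0.163, "wz": -0.0082}, {"x": -0.726, "y": -0.533, "z": -0.163, "wz": -0.0082}, {"x": -0.722, "y": -0.539, "z": -0.163, "wz": -0.0082}, {"x": -0.718, "y": -0.545, "z": -0.163, "wz": -0.0082}]
```

Call:
drive_tool(
  deltas=[
    {"x": -0.78, "y": -0.45, "z": -0.16, "wz": -0.008},
    {"x": -0.78, "y": -0.45, "z": -0.16, "wz": -0.008},
    {"x": -0.78, "y": -0.45, "z": -0.16, "wz": -0.008},
    {"x": -0.78, "y": -0.45, "z": -0.16, "wz": -0.008},
    {"x": -0.78, "y": -0.45, "z": -0.16, "wz": -0.008},
    {"x": -0.78, "y": -0.45, "z": -0.16, "wz": -0.008},
    {"x": -0.78, "y": -0.45, "z": -0.16, "wz": -0.008},
    {"x": -0.78, "y": -0.45, "z": -0.16, "wz": -0.008},
    {"x": -0.78, "y": -0.45, "z": -0.16, "wz": -0.008},
    {"x": -0.78, "y": -0.45, "z": -0.16, "wz": -0.008},
  ],
)

```text
invalid input at $.deltas[0]: expected keys x, y, z, wx, wy, wz
```

Call:
drive_tool(
  deltas=[
    {"x": -0.76, "y": -0.52, "z": -0.16, "wz": -0.008},
    {"x": -0.76, "y": -0.52, "z": -0.16, "wz": -0.008},
    {"x": -0.76, "y": -0.52, "z": -0.16, "wz": -0.008},
    {"x": -0.76, "y": -0.52, "z": -0.16, "wz": -0.008},
    {"x": -0.76, "y": -0.52, "z": -0.16, "wz": -0.008},
    {"x": -0.74, "y": -0.52, "z": -0.16, "wz": -0.008},
    {"x": -0.74, "y": -0.52, "z": -0.16, "wz": -0.008},
    {"x": -0.74, "y": -0.52, "z": -0.16, "wz": -0.008},
    {"x": -0.74, "y": -0.52, "z": -0.16, "wz": -0.008},
    {"x": 0, "y": 0, "z": 0},
  ],
)

```text
invalid input at $.deltas[0]: expected keys x, y, z, wx, wy, wz
```

Run:
```python
from h import *
import pickle
s=manip.read_state();print(s['time_s'],s['eef_pos'],np.abs(s['qvel']).max(),s['qpos'].round(2))
c,im=snap('wrist','w1.png'); S={}
for n in ['maple','oak','walnut','stand','dial','outboard']:
    S[n]=[(d['confidence'],d['pixels']) for d in manip.silhouettes('wrist',n)]
    for k,m in S[n]: print(n,round(k,2),m.sum(),np.argwhere(m).mean(0).round()[::-1])
pickle.dump((c,S),open('w1.pkl','wb'))
cv2.imwrite('pics/w1b.png',cv2.resize(im[:,:,::-1],(800,600),interpolation=cv2.INTER_CUBIC))
```

```text
1.25 [0.21685683 0.47811584 0.23871475] 0.0014912267630041334 [ 0.92  0.31  1.5  -0.    1.33 -0.22]
oak 0.57 1757 [170. 350.]
walnut 0.72 1426 [272. 344.]
dial 0.73 465 [168. 241.]
```

View pics/w1b.png

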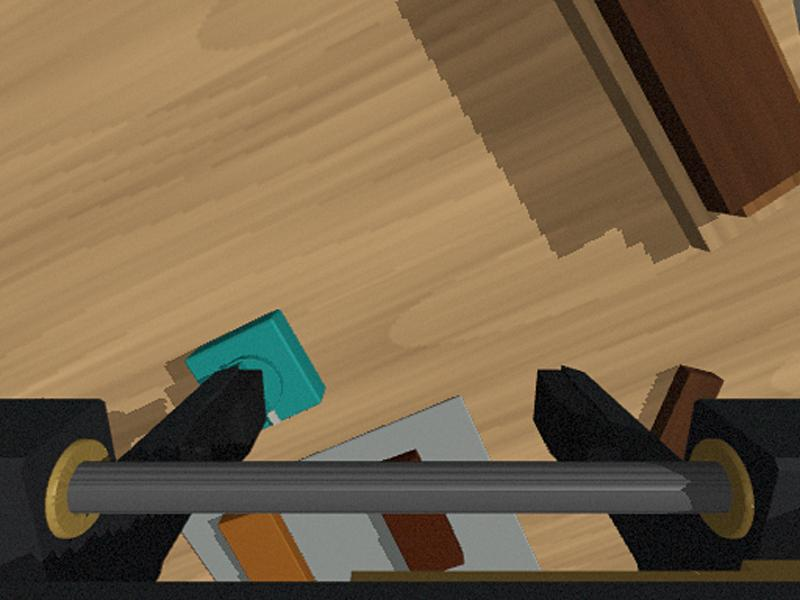

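The moves were refused because every key is required. The picture shows that the gripper hides the lower half of the view, so a target needs to be on the tool's +x side. I'll go further out, to about (0.63, 0.11).

Call:
drive_tool(
  deltas=[
    {"x": -0.92, "y": -0.4, "z": -0.2, "wx": 0, "wy": 0, "wz": -0.008},
    {"x": -0.92, "y": -0.4, "z": -0.2, "wx": 0, "wy": 0, "wz": -0.008},
    {"x": -0.92, "y": -0.4, "z": -0.2, "wx": 0, "wy": 0, "wz": -0.008},
    {"x": -0.92, "y": -0.4, "z": -0.2, "wx": 0, "wy": 0, "wz": -0.008},
    {"x": -0.92, "y": -0.4, "z": -0.2, "wx": 0, "wy": 0, "wz": -0.008},
    {"x": -0.92, "y": -0.4, "z": -0.2, "wx": 0, "wy": 0, "wz": -0.008},
    {"x": -0.92, "y": -0.4, "z": -0.2, "wx": 0, "wy": 0, "wz": -0.008},
    {"x": -0.92, "y": -0.4, "z": -0.2, "wx": 0, "wy": 0, "wz": -0.008},
    {"x": -0.92, "y": -0.4, "z": -0.2, "wx": 0, "wy": 0, "wz": -0.008},
    {"x": -0.92, "y": -0.4, "z": -0.2, "wx": 0, "wy": 0, "wz": -0.008},
  ],
)

```text
time_s: 2.85
eef_pos: [0.3921, 0.2976, 0.2889]
tool_rot: [0.54, 3.095, 0.0]
ft_force: [1.0, 1.2, 0.1]
grip_width: 0.0881
grip_force: 0.0
```

Call:
drive_tool(
  deltas=[
    {"x": -0.92, "y": -0.45, "z": -0.2, "wx": 0, "wy": 0, "wz": -0.008},
    {"x": -0.92, "y": -0.45, "z": -0.2, "wx": 0, "wy": 0, "wz": -0.008},
    {"x": -0.92, "y": -0.45, "z": -0.2, "wx": 0, "wy": 0, "wz": -0.008},
    {"x": -0.92, "y": -0.45, "z": -0.2, "wx": 0, "wy": 0, "wz": -0.008},
    {"x": -0.92, "y": -0.45, "z": -0.2, "wx": 0, "wy": 0, "wz": -0.008},
    {"x": -0.92, "y": -0.45, "z": -0.2, "wx": 0, "wy": 0, "wz": -0.008},
    {"x": -0.92, "y": -0.45, "z": -0.2, "wx": 0, "wy": 0, "wz": -0.008},
    {"x": -0.92, "y": -0.45, "z": -0.2, "wx": 0, "wy": 0, "wz": -0.008},
    {"x": -0.92, "y": -0.45, "z": -0.2, "wx": 0, "wy": 0, "wz": -0.008},
    {"x": -0.6, "y": -0.3, "z": -0.1, "wx": 0, "wy": 0, "wz": -0.008},
  ],
)

```text
time_s: 4.1
eef_pos: [0.5703, 0.126, 0.3362]
tool_rot: [0.417, 3.114, -0.0]
ft_force: [-0.4, -0.1, -0.7]
grip_width: 0.0881
grip_force: 0.0
```

Call:
drive_tool(
  deltas=[
    {"x": -0.5, "y": -0.8, "z": 0, "wx": 0, "wy": 0, "wz": 0},
    {"x": -0.5, "y": -0.8, "z": 0, "wx": 0, "wy": 0, "wz": 0},
    {"x": -0.5, "y": -0.8, "z": 0, "wx": 0, "wy": 0, "wz": 0},
    {"x": -0.5, "y": -0.8, "z": 0, "wx": 0, "wy": 0, "wz": 0},
    {"x": 0, "y": 0, "z": 0, "wx": 0, "wy": 0, "wz": 0},
    {"x": 0, "y": 0, "z": 0, "wx": 0, "wy": 0, "wz": 0},
    {"x": 0, "y": 0, "z": 0, "wx": 0, "wy": 0, "wz": 0},
    {"x": 0, "y": 0, "z": 0, "wx": 0, "wy": 0, "wz": 0},
    {"x": 0, "y": 0, "z": 0, "wx": 0, "wy": 0, "wz": 0},
    {"x": 0, "y": 0, "z": 0, "wx": 0, "wy": 0, "wz": 0},
  ],
)

```text
time_s: 5.35
eef_pos: [0.5968, 0.0366, 0.3362]
tool_rot: [-0.416, -3.114, 0.0]
ft_force: [0.1, 0.2, 0.0]
grip_width: 0.0881
grip_force: 0.0
```

Run:
```python
from h import *
import pickle
s=manip.read_state();print(s['time_s'],s['eef_pos'],np.abs(s['qvel']).max(),s['qpos'].round(2))
c,im=snap('wrist','w1.png'); S={}
for n in ['maple','oak','walnut','stand','dial','outboard']:
    S[n]=[(d['confidence'],d['pixels']) for d in manip.silhouettes('wrist',n)]
    for k,m in S[n]: print(n,round(k,2),m.sum(),np.argwhere(m).mean(0).round()[::-1])
pickle.dump((c,S),open('w1.pkl','wb'))
cv2.imwrite('pics/w1b.png',cv2.resize(im[:,:,::-1],(800,600),interpolation=cv2.INTER_CUBIC))
```

```text
5.35 [0.59677778 0.03661407 0.3362353 ] 0.001564428316983374 [-0.13  0.44  1.07 -0.    1.63 -1.44]
maple 0.83 3420 [408. 100.]
oak 0.58 1463 [385.  17.]
walnut 0.78 410 [489.   5.]
walnut 0.65 1236 [287.  48.]
stand 0.88 13660 [195. 132.]
dial 0.84 1081 [474. 212.]
dial 0.74 1235 [287.  48.]
outboard 0.82 24455 [ 59. 157.]
```

View pics/w1b.png

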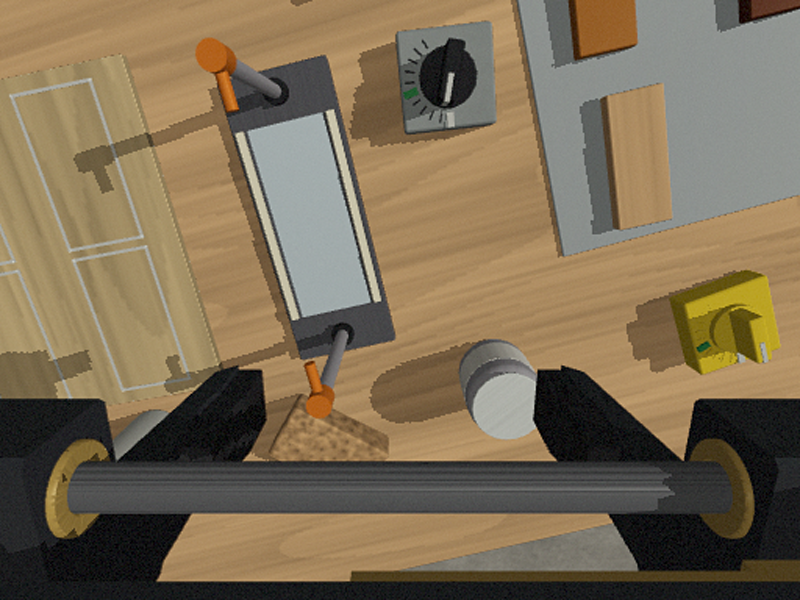

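The wrist view (800x600) shows the dial at about (448,80), with its green mark at (410,95) and white mark at (449,119). The stand runs from (300,60) to (345,350), maple is at (640,155), and the out-board is on the left. Now fine fits.

```bash
python3 - <<'E'
from h import *
import pickle; c,S=pickle.load(open('w1.pkl','rb')); C2,S2=pickle.load(open('s.pkl','rb'))
im=cv2.imread('pics/w1.png')[:,:,::-1].astype(int)
m=S['stand'][0][1].astype(float); print('stand',fit([(c,m)],'stand',[.557,-.037,-.04],0))
m=S['maple'][0][1].astype(float); print('maple',fit([(c,m)],'board',[.583,.265,-.04],.004))
y,x=np.mgrid[0:384,0:512]
win=(x>245)&(x<325)&(y>5)&(y<95)
g=win&((im[...,1]-np.maximum(im[...,0],im[...,2]))>25)
w=win&(im.min(2)>165)
n,lab,st,cen=cv2.connectedComponentsWithStats(w.astype(np.uint8)); print(st[1:].tolist(),cen[1:].round(1).tolist())
gp=np.array([x[g].mean(),y[g].mean()]); print('green',g.sum(),gp,back(c,gp,.03)[0])
for i in range(1,n): print(cen[i].round(1),[back(c,cen[i],z)[0,:2].round(4) for z in(.03,.038,.068)])
# dark disc+bar mask
d=win&(im.max(2)<45); n,lab,st,cen=cv2.connectedComponentsWithStats(d.astype(np.uint8)); k=1+st[1:,4].argmax(); dm=(lab==k)
dm=cv2.morphologyEx(dm.astype(np.uint8),cv2.MORPH_CLOSE,np.ones((7,7))).astype(float); print(dm.sum())
for a in (-.2,-.6,.2): print('dial',fit([(c,dm)],'dial',[.475,.108,a],0))
# grey box top corners
q=np.array([[397,32],[492,22],[495,124],[405,132]])*.64; print(back(c,q,.03).round(4), back(c,q,.03).mean(0))
# outboard outlines bright
E
python3 - <<'E'
import cv2
im=cv2.imread('pics/w1.png')[5:95,245:325]; cv2.imwrite('pics/d2.png',cv2.resize(im,(533,600),interpolation=cv2.INTER_CUBIC))
E
```

```text
stand (array([ 0.55506087, -0.03748837, -0.04115707]), np.float64(0.04469551808069738))
maple (array([ 0.57995777,  0.26548379, -0.04754129]), np.float64(0.057113785936958816))
[[285, 47, 5, 18, 36], [286, 72, 1, 2, 2], [288, 72, 1, 1, 1], [287, 77, 1, 1, 1], [287, 80, 3, 1, 3]] [[287.1, 54.6], [286.0, 72.5], [288.0, 72.0], [287.0, 77.0], [288.0, 80.0]]
green 40 [262.65  59.3 ] [0.47382503 0.07986356 0.03      ]
[287.1  54.6] [array([0.4768, 0.1124]), array([0.4777, 0.1114]), array([0.4809, 0.1077])]
[286.   72.5] [array([0.4978, 0.1058]), array([0.4983, 0.1049]), array([0.5001, 0.1016])]
[288.  72.] [array([0.4979, 0.1085]), array([0.4984, 0.1076]), array([0.5002, 0.1041])]
[287.  77.] [array([0.5036, 0.1057]), array([0.504 , 0.1048]), array([0.5055, 0.1016])]
[288.  80.] [array([0.5076, 0.1061]), array([0.508 , 0.1052]), array([0.5091, 0.1019])]
1195.0
dial (array([ 0.47099502,  0.11237974, -0.3098783 ]), np.float64(0.07487232806336197))
dial (array([ 0.47114548,  0.11225548, -0.40612203]), np.float64(0.06346699666919109))
dial (array([0.47030127, 0.1125443 , 0.0904565 ]), np.float64(0.10291572884145295))
[[0.4265 0.0811 0.03  ]
 [0.4399 0.1577 0.03  ]
 [0.517  0.1436 0.03  ]
 [0.5029 0.0673 0.03  ]] [0.47160056 0.11242884 0.03      ]
```

View pics/d2.png

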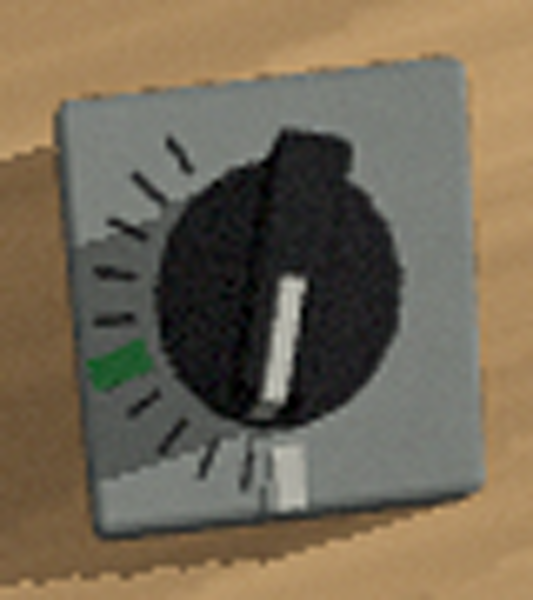

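```bash
python3 - <<'E'
from h import *
import pickle; c,S=pickle.load(open('w1.pkl','rb'))
for z in (.068,.066):
    q=back(c,[[288.8,46.7],[285.5,65.3]],z)[:,:2]; d=q[1]-q[0]; print(q,np.degrees(np.arctan2(d[1],d[0])), np.degrees(np.arctan2(*(q[1]-[.4713,.1124])[::-1])))
# bar top outline: project for candidate headings
for h in(-15,-20,-25): print(h,np.round((proj(c,PARTS['dial'][0][1::2]@Ro.from_euler('z',h,degrees=True).as_matrix().T+[.4713,.1124,0])-[245,5])*6.66))
E
python3 plan.py .4713 .1124 .13 69 20
```

```text
[[0.47293275 0.11165682]
 [0.49199901 0.10294218]] -24.56377110490792 -24.55666811038938
[[0.47267848 0.1119252 ]
 [0.49183698 0.10316841]] -24.56377110490788 -24.20442458288117
-15 [[257. 131.]
 [336. 130.]
 [252. 399.]
 [329. 399.]]
-20 [[268. 127.]
 [347. 135.]
 [242. 395.]
 [318. 402.]]
-25 [[280. 125.]
 [357. 140.]
 [232. 390.]
 [307. 404.]]
t 5.7 pos [0.5968 0.0365 0.3362] yaw 74.77 tilt [-0.0001  0.    ] q6 -1.44 w 0.0882 d [-125.5   75.9 -206.2]
[{"x": 0.282, "y": 0.08, "z": 0.412, "wz": 0.005}, {"x": 0.282, "y": 0.079, "z": 0.412, "wz": 0.005}, {"x": 0.283, "y": 0.078, "z": 0.412, "wz": 0.005}, {"x": 0.283, "y": 0.076, "z": 0.412, "wz": 0.005}, {"x": 0.284, "y": 0.075, "z": 0.412, "wz": 0.005}, {"x": 0.284, "y": 0.073, "z": 0.412, "wz": 0.005}, {"x": 0.284, "y": 0.072, "z": 0.412, "wz": 0.005}, {"x": 0.285, "y": 0.07, "z": 0.412, "wz": 0.005}, {"x": 0.285, "y": 0.069, "z": 0.412, "wz": 0.005}, {"x": 0.285, "y": 0.068, "z": 0.412, "wz": 0.005}, {"x": 0.286, "y": 0.066, "z": 0.412, "wz": 0.005}, {"x": 0.286, "y": 0.065, "z": 0.412, "wz": 0.005}, {"x": 0.286, "y": 0.063, "z": 0.412, "wz": 0.005}, {"x": 0.287, "y": 0.062, "z": 0.412, "wz": 0.005}, {"x": 0.287, "y": 0.06, "z": 0.412, "wz": 0.005}, {"x": 0.287, "y": 0.059, "z": 0.412, "wz": 0.005}, {"x": 0.288, "y": 0.058, "z": 0.412, "wz": 0.005}, {"x": 0.288, "y": 0.056, "z": 0.412, "wz": 0.005}, {"x": 0.288, "y": 0.055, "z": 0.412, "wz": 0.005}, {"x": 0.288, "y": 0.053, "z": 0.412, "wz": 0.005}]
```

Call:
drive_tool(
  deltas=[
    {"x": 0, "y": 0, "z": 0.4, "wx": 0, "wy": 0, "wz": 0.162},
    {"x": 0.648, "y": 0.076, "z": 0.4, "wx": 0, "wy": 0, "wz": 0},
    {"x": 0.648, "y": 0.076, "z": 0.4, "wx": 0, "wy": 0, "wz": 0},
    {"x": 0.648, "y": 0.076, "z": 0.4, "wx": 0, "wy": 0, "wz": 0},
    {"x": 0.648, "y": 0.076, "z": 0.4, "wx": 0, "wy": 0, "wz": 0},
    {"x": 0.648, "y": 0.076, "z": 0.4, "wx": 0, "wy": 0, "wz": 0},
    {"x": 0.648, "y": 0.076, "z": 0.4, "wx": 0, "wy": 0, "wz": 0},
    {"x": 0.648, "y": 0.076, "z": 0.4, "wx": 0, "wy": 0, "wz": 0},
    {"x": 0.648, "y": 0.076, "z": 0.4, "wx": 0, "wy": 0, "wz": 0},
    {"x": 0.648, "y": 0.076, "z": 0.4, "wx": 0, "wy": 0, "wz": 0},
  ],
)

```text
time_s: 6.95
eef_pos: [0.4708, 0.1128, 0.236]
tool_rot: [0.667, 3.07, 0.0]
ft_force: [0.1, -0.5, 1.0]
grip_width: 0.0881
grip_force: 0.0
```

Call:
drive_tool(
  deltas=[
    {"x": 0, "y": 0, "z": 0.8, "wx": 0, "wy": 0, "wz": 0},
    {"x": 0, "y": 0, "z": 0.8, "wx": 0, "wy": 0, "wz": 0},
    {"x": 0, "y": 0, "z": 0.8, "wx": 0, "wy": 0, "wz": 0},
    {"x": 0, "y": 0, "z": 0.8, "wx": 0, "wy": 0, "wz": 0},
    {"x": 0, "y": 0, "z": 0.8, "wx": 0, "wy": 0, "wz": 0},
    {"x": 0, "y": 0, "z": 0.8, "wx": 0, "wy": 0, "wz": 0},
    {"x": 0, "y": 0, "z": 0, "wx": 0, "wy": 0, "wz": 0},
    {"x": 0, "y": 0, "z": 0, "wx": 0, "wy": 0, "wz": 0},
    {"x": 0, "y": 0, "z": 0, "wx": 0, "wy": 0, "wz": 0},
    {"x": 0, "y": 0, "z": 0, "wx": 0, "wy": 0, "wz": 0},
  ],
)

```text
time_s: 8.2
eef_pos: [0.4715, 0.1126, 0.1167]
tool_rot: [0.667, 3.069, 0.0]
ft_force: [-0.6, -0.6, 0.6]
grip_width: 0.0881
grip_force: 0.0
```

```bash
python3 plan.py .4713 .1124 .043 65.5 4
```

```text
t 8.2 pos [0.4715 0.1126 0.1167] yaw 65.49 tilt [ 0.0009 -0.    ] q6 -1.15 w 0.0881 d [ -0.2  -0.2 -73.7]
[{"x": 0.001, "y": -0.003, "z": 0.737}, {"x": 0.001, "y": -0.002, "z": 0.737}, {"x": 0.001, "y": -0.002, "z": 0.737}, {"x": 0.001, "y": -0.002, "z": 0.737}]
```

Call:
drive_tool(
  deltas=[
    {"x": 0, "y": 0, "z": 0.6, "wx": 0, "wy": 0, "wz": 0},
    {"x": 0, "y": 0, "z": 0.6, "wx": 0, "wy": 0, "wz": 0},
    {"x": 0, "y": 0, "z": 0.6, "wx": 0, "wy": 0, "wz": 0},
    {"x": 0, "y": 0, "z": 0.6, "wx": 0, "wy": 0, "wz": 0},
    {"x": 0, "y": 0, "z": 0.55, "wx": 0, "wy": 0, "wz": 0},
    {"x": 0, "y": 0, "z": 0, "wx": 0, "wy": 0, "wz": 0},
    {"x": 0, "y": 0, "z": 0, "wx": 0, "wy": 0, "wz": 0},
    {"x": 0, "y": 0, "z": 0, "wx": 0, "wy": 0, "wz": 0},
    {"x": 0, "y": 0, "z": 0, "wx": 0, "wy": 0, "wz": 0},
    {"x": 0, "y": 0, "z": 0, "wx": 0, "wy": 0, "wz": 0},
  ],
)

```text
time_s: 9.45
eef_pos: [0.4713, 0.1126, 0.0426]
tool_rot: [0.667, 3.07, 0.0]
ft_force: [-0.6, 0.5, -0.2]
grip_width: 0.0885
grip_force: 0.0
```

Call:
drive_tool(
  deltas=[
    {"x": 0, "y": 0, "z": 0, "wx": 0, "wy": 0, "wz": 0},
    {"x": 0, "y": 0, "z": 0, "wx": 0, "wy": 0, "wz": 0},
    {"x": 0, "y": 0, "z": 0, "wx": 0, "wy": 0, "wz": 0},
    {"x": 0, "y": 0, "z": 0, "wx": 0, "wy": 0, "wz": 0},
    {"x": 0, "y": 0, "z": 0, "wx": 0, "wy": 0, "wz": 0},
    {"x": 0, "y": 0, "z": 0, "wx": 0, "wy": 0, "wz": 0},
    {"x": 0, "y": 0, "z": 0, "wx": 0, "wy": 0, "wz": 0},
    {"x": 0, "y": 0, "z": 0, "wx": 0, "wy": 0, "wz": 0},
    {"x": 0, "y": 0, "z": 0, "wx": 0, "wy": 0, "wz": 0},
    {"x": 0, "y": 0, "z": 0, "wx": 0, "wy": 0, "wz": 0},
  ],
  hand=1,
  squeeze=12,
)

```text
time_s: 10.7
eef_pos: [0.4711, 0.1124, 0.0425]
tool_rot: [-0.667, -3.07, 0.0]
ft_force: [-1.5, -1.4, 1.4]
grip_width: 0.0139
grip_force: 12.0
```

```bash
python3 plan.py .4713 .1124 .043 -84.9 10; python3 -c "
from h import *;print(manip.read_state()['torque'],manip.read_state()['ft_force'])"
```

```text
t 10.7 pos [0.4711 0.1124 0.0425] yaw 65.49 tilt [-0.0003 -0.0002] q6 -1.15 w 0.0139 d [ 0.2 -0.   0.5]
[{"x": -0.001, "y": 0.0, "z": -0.002, "wz": 0.2625}, {"x": -0.001, "y": 0.0, "z": -0.002, "wz": 0.2625}, {"x": -0.0, "y": 0.0, "z": -0.002, "wz": 0.2625}, {"x": -0.0, "y": 0.001, "z": -0.002, "wz": 0.2625}, {"x": -0.0, "y": 0.001, "z": -0.002, "wz": 0.2625}, {"x": 0.0, "y": 0.001, "z": -0.002, "wz": 0.2625}, {"x": 0.0, "y": 0.001, "z": -0.002, "wz": 0.2625}, {"x": 0.0, "y": 0.001, "z": -0.002, "wz": 0.2625}, {"x": 0.0, "y": 0.0, "z": -0.002, "wz": 0.2625}, {"x": 0.001, "y": 0.0, "z": -0.002, "wz": 0.2625}]
[-0.39973331  0.1740559   0.02552155] [-1.47113396 -1.36441669  1.37572547]
```

Call:
drive_tool(
  deltas=[
    {"x": 0, "y": 0, "z": 0, "wx": 0, "wy": 0, "wz": 0.117},
    {"x": 0, "y": 0, "z": 0, "wx": 0, "wy": 0, "wz": 0.117},
    {"x": 0, "y": 0, "z": 0, "wx": 0, "wy": 0, "wz": 0.117},
    {"x": 0, "y": 0, "z": 0, "wx": 0, "wy": 0, "wz": 0.117},
    {"x": 0, "y": 0, "z": 0, "wx": 0, "wy": 0, "wz": 0.117},
    {"x": 0, "y": 0, "z": 0, "wx": 0, "wy": 0, "wz": 0.117},
    {"x": 0, "y": 0, "z": 0, "wx": 0, "wy": 0, "wz": 0.117},
    {"x": 0, "y": 0, "z": 0, "wx": 0, "wy": 0, "wz": 0.117},
    {"x": 0, "y": 0, "z": 0, "wx": 0, "wy": 0, "wz": 0.117},
    {"x": 0, "y": 0, "z": 0, "wx": 0, "wy": 0, "wz": 0},
  ],
)

```text
time_s: 11.95
eef_pos: [0.4715, 0.1126, 0.0425]
tool_rot: [2.118, 2.32, 0.001]
ft_force: [1.1, 0.2, -0.6]
grip_width: 0.0139
grip_force: 12.0
```

Call:
drive_tool(
  deltas=[
    {"x": 0, "y": 0, "z": 0, "wx": 0, "wy": 0, "wz": 0},
    {"x": 0, "y": 0, "z": 0, "wx": 0, "wy": 0, "wz": 0},
    {"x": 0, "y": 0, "z": 0, "wx": 0, "wy": 0, "wz": 0},
    {"x": 0, "y": 0, "z": 0, "wx": 0, "wy": 0, "wz": 0},
    {"x": 0, "y": 0, "z": -0.5, "wx": 0, "wy": 0, "wz": 0},
    {"x": 0, "y": 0, "z": -1, "wx": 0, "wy": 0, "wz": 0},
    {"x": 0, "y": 0, "z": -1, "wx": 0, "wy": 0, "wz": 0},
    {"x": 0, "y": 0, "z": -1, "wx": 0, "wy": 0, "wz": 0},
    {"x": 0, "y": 0, "z": -1, "wx": 0, "wy": 0, "wz": 0},
    {"x": 0, "y": 0, "z": -1, "wx": 0, "wy": 0, "wz": 0},
  ],
  hand=-1,
)

```text
time_s: 13.2
eef_pos: [0.4712, 0.1126, 0.1817]
tool_rot: [2.119, 2.319, 0.001]
ft_force: [-0.0, -0.1, -0.0]
grip_width: 0.0882
grip_force: 0.0
```

```bash
python3 plan.py .57 .19 .30 79 10
```

```text
t 13.2 pos [0.4712 0.1126 0.1817] yaw 5.17 tilt [ 0.0009 -0.    ] q6 -0.1 w 0.0882 d [ 98.8  77.4 118.3]
[{"x": 0.273, "y": 0.422, "z": -0.473, "wz": -0.1289}, {"x": 0.216, "y": 0.454, "z": -0.473, "wz": -0.1289}, {"x": 0.156, "y": 0.478, "z": -0.473, "wz": -0.1289}, {"x": 0.094, "y": 0.494, "z": -0.473, "wz": -0.1289}, {"x": 0.029, "y": 0.502, "z": -0.473, "wz": -0.1289}, {"x": -0.035, "y": 0.501, "z": -0.473, "wz": -0.1289}, {"x": -0.099, "y": 0.493, "z": -0.473, "wz": -0.1289}, {"x": -0.162, "y": 0.476, "z": -0.473, "wz": -0.1289}, {"x": -0.221, "y": 0.451, "z": -0.473, "wz": -0.1289}, {"x": -0.278, "y": 0.419, "z": -0.473, "wz": -0.1289}]
```

```bash
python3 plan.py .65 .19 .30 87.3 10
```

```text
t 13.2 pos [0.4712 0.1126 0.1817] yaw 5.17 tilt [ 0.0009 -0.    ] q6 -0.1 w 0.0882 d [178.8  77.4 118.3]
[{"x": 0.244, "y": 0.741, "z": -0.473, "wz": -0.1434}, {"x": 0.136, "y": 0.768, "z": -0.473, "wz": -0.1434}, {"x": 0.025, "y": 0.78, "z": -0.473, "wz": -0.1434}, {"x": -0.087, "y": 0.775, "z": -0.473, "wz": -0.1434}, {"x": -0.197, "y": 0.755, "z": -0.473, "wz": -0.1434}, {"x": -0.302, "y": 0.719, "z": -0.473, "wz": -0.1434}, {"x": -0.402, "y": 0.668, "z": -0.473, "wz": -0.1434}, {"x": -0.493, "y": 0.604, "z": -0.473, "wz": -0.1434}, {"x": -0.574, "y": 0.527, "z": -0.473, "wz": -0.1434}, {"x": -0.644, "y": 0.44, "z": -0.473, "wz": -0.1434}]
```

Call:
drive_tool(
  deltas=[
    {"x": 0.24, "y": 0.74, "z": -0.47, "wx": 0, "wy": 0, "wz": -0.143},
    {"x": 0.14, "y": 0.77, "z": -0.47, "wx": 0, "wy": 0, "wz": -0.143},
    {"x": 0.03, "y": 0.78, "z": -0.47, "wx": 0, "wy": 0, "wz": -0.143},
    {"x": -0.09, "y": 0.78, "z": -0.47, "wx": 0, "wy": 0, "wz": -0.143},
    {"x": -0.2, "y": 0.76, "z": -0.47, "wx": 0, "wy": 0, "wz": -0.143},
    {"x": -0.3, "y": 0.72, "z": -0.47, "wx": 0, "wy": 0, "wz": -0.143},
    {"x": -0.4, "y": 0.67, "z": -0.47, "wx": 0, "wy": 0, "wz": -0.143},
    {"x": -0.49, "y": 0.6, "z": -0.47, "wx": 0, "wy": 0, "wz": -0.143},
    {"x": -0.57, "y": 0.53, "z": -0.47, "wx": 0, "wy": 0, "wz": -0.143},
    {"x": -0.64, "y": 0.44, "z": -0.47, "wx": 0, "wy": 0, "wz": -0.146},
  ],
)

```text
time_s: 14.45
eef_pos: [0.6504, 0.1903, 0.2989]
tool_rot: [0.067, 3.14, 0.0]
ft_force: [0.2, 0.9, 1.1]
grip_width: 0.0882
grip_force: 0.0
```

Call:
drive_tool(
  deltas=[
    {"x": 0, "y": 0, "z": 0, "wx": 0, "wy": 0, "wz": 0},
    {"x": 0, "y": 0, "z": 0, "wx": 0, "wy": 0, "wz": 0},
    {"x": 0, "y": 0, "z": 0, "wx": 0, "wy": 0, "wz": 0},
    {"x": 0, "y": 0, "z": 0, "wx": 0, "wy": 0, "wz": 0},
    {"x": 0, "y": 0, "z": 0, "wx": 0, "wy": 0, "wz": 0},
    {"x": 0, "y": 0, "z": 0, "wx": 0, "wy": 0, "wz": 0},
    {"x": 0, "y": 0, "z": 0, "wx": 0, "wy": 0, "wz": 0},
    {"x": 0, "y": 0, "z": 0, "wx": 0, "wy": 0, "wz": 0},
    {"x": 0, "y": 0, "z": 0, "wx": 0, "wy": 0, "wz": 0},
    {"x": 0, "y": 0, "z": 0, "wx": 0, "wy": 0, "wz": 0},
  ],
)

```text
time_s: 15.7
eef_pos: [0.6502, 0.1901, 0.2975]
tool_rot: [-0.075, -3.141, 0.0]
ft_force: [-0.6, 0.6, -0.2]
grip_width: 0.0884
grip_force: 0.0
```

Run:
```python
from h import *
s=manip.read_state();print(s['time_s'],s['eef_pos'],np.abs(s['qvel']).max(),s['qpos'].round(2))
c,im=snap('wrist','w2.png')
for n in ['maple','oak','walnut']:
    for d in manip.silhouettes('wrist',n):
        m=d['pixels']; p=back(c,d['xy'],.012)[0,:2]
        if d['confidence']>.4: print(n,round(d['confidence'],2),m.sum(),np.round(d['xy']),im[m].mean(0).round(),[np.round(v,4) for v in fit([(c,m.astype(float))],'board',[*p,-.05],.004)])
cv2.imwrite('pics/w2b.png',cv2.resize(im[:,:,::-1],(800,600),interpolation=cv2.INTER_CUBIC))
```

```text
15.7 [0.65023589 0.19006511 0.29746587] 0.0013779228158759677 [ 0.11  0.66  0.83 -0.    1.66 -1.41]
maple 0.77 3790 [312.  99.] [164. 133.  92.] [array([ 0.5804,  0.2653, -0.0441]), np.float64(0.042)]
oak 0.87 1038 [300.  16.] [134.  84.  35.] [array([ 0.4241,  0.2554, -0.0775]), np.float64(0.0352)]
walnut 0.58 1178 [417.  10.] [66. 33. 19.] [array([ 0.4325,  0.3955, -0.0502]), np.float64(0.0382)]
```

View pics/w2b.png

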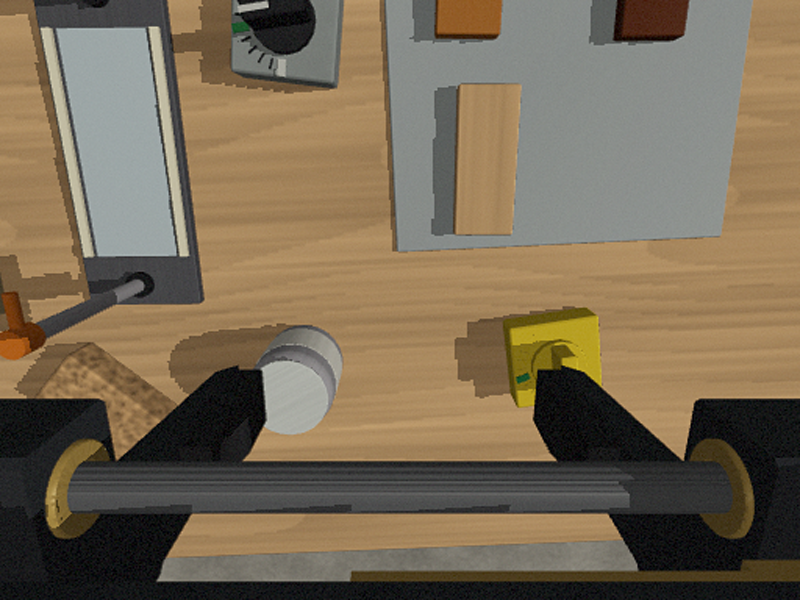

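Call:
drive_tool(
  deltas=[
    {"x": 0.293, "y": 0.287, "z": 0.7, "wx": 0, "wy": 0, "wz": 0},
    {"x": 0.293, "y": 0.287, "z": 0.7, "wx": 0, "wy": 0, "wz": 0},
    {"x": 0.293, "y": 0.287, "z": 0.7, "wx": 0, "wy": 0, "wz": 0},
    {"x": 0.293, "y": 0.287, "z": 0.7, "wx": 0, "wy": 0, "wz": 0},
    {"x": 0.293, "y": 0.287, "z": 0.7, "wx": 0, "wy": 0, "wz": 0},
    {"x": 0.293, "y": 0.287, "z": 0.7, "wx": 0, "wy": 0, "wz": 0},
    {"x": 0.293, "y": 0.287, "z": 0.7, "wx": 0, "wy": 0, "wz": 0},
    {"x": 0.293, "y": 0.287, "z": 0.7, "wx": 0, "wy": 0, "wz": 0},
    {"x": 0.293, "y": 0.287, "z": 0.7, "wx": 0, "wy": 0, "wz": 0},
    {"x": 0.293, "y": 0.287, "z": 0.7, "wx": 0, "wy": 0, "wz": 0},
  ],
)

```text
time_s: 17.15
eef_pos: [0.5803, 0.2655, 0.122]
tool_rot: [0.075, 3.141, 0.0]
ft_force: [-0.6, 0.2, 0.2]
grip_width: 0.0882
grip_force: 0.0
```

```bash
python3 - <<'E'
from h import *
K,R,t=cam('wrist')
# dial line check using pose of w2
m=manip.camera_model('wrist')
T=np.eye(4);T[:3,:3]=Ro.from_rotvec([-.075,-3.141,0]).as_matrix();T[:3,3]=[.65024,.19007,.29747]
W=np.linalg.inv(T@np.array(m['tool_from_camera'])); c=(K,W[:3,:3],W[:3,3])
im=cv2.imread('pics/w2.png')[:20,140:200]; w=im.min(2)>130; q=np.argwhere(w)[:,::-1]+[140,0]
P=back(c,q,.068)[:,:2]; print(len(q),q.min(0),q.max(0)); vx=cv2.fitLine(P.astype(np.float32),cv2.DIST_L2,0,.01,.01).ravel(); print(vx,np.degrees(np.arctan2(vx[1],vx[0])))
E
python3 plan.py .5804 .2653 .007 87.4 7
```

```text
81 [152   1] [171   7]
[ 0.0879221  -0.99612737  0.47157875  0.0997592 ] -84.95592
t 17.1 pos [0.5803 0.2655 0.122 ] yaw 87.26 tilt [0.0002 0.0001] q6 -1.28 w 0.0882 d [ 1.00e-01 -2.00e-01 -1.15e+02]
[{"x": -0.001, "y": -0.001, "z": 0.657}, {"x": -0.001, "y": -0.001, "z": 0.657}, {"x": -0.001, "y": -0.001, "z": 0.657}, {"x": -0.001, "y": -0.001, "z": 0.657}, {"x": -0.001, "y": -0.001, "z": 0.657}, {"x": -0.001, "y": -0.001, "z": 0.657}, {"x": -0.001, "y": -0.001, "z": 0.657}]
```

Call:
drive_tool(
  deltas=[
    {"x": 0, "y": 0, "z": 0.6, "wx": 0, "wy": 0, "wz": 0},
    {"x": 0, "y": 0, "z": 0.6, "wx": 0, "wy": 0, "wz": 0},
    {"x": 0, "y": 0, "z": 0.6, "wx": 0, "wy": 0, "wz": 0},
    {"x": 0, "y": 0, "z": 0.6, "wx": 0, "wy": 0, "wz": 0},
    {"x": 0, "y": 0, "z": 0.6, "wx": 0, "wy": 0, "wz": 0},
    {"x": 0, "y": 0, "z": 0.6, "wx": 0, "wy": 0, "wz": 0},
    {"x": 0, "y": 0, "z": 0.6, "wx": 0, "wy": 0, "wz": 0},
    {"x": 0, "y": 0, "z": 0.4, "wx": 0, "wy": 0, "wz": 0},
    {"x": 0, "y": 0, "z": 0, "wx": 0, "wy": 0, "wz": 0},
    {"x": 0, "y": 0, "z": 0, "wx": 0, "wy": 0, "wz": 0},
  ],
)

```text
time_s: 18.4
eef_pos: [0.5808, 0.2654, 0.008]
tool_rot: [0.075, 3.14, 0.0]
ft_force: [0.0, 0.3, -0.4]
grip_width: 0.0881
grip_force: 0.0
```

Call:
drive_tool(
  deltas=[
    {"x": 0, "y": 0, "z": 0, "wx": 0, "wy": 0, "wz": 0},
    {"x": 0, "y": 0, "z": 0, "wx": 0, "wy": 0, "wz": 0},
    {"x": 0, "y": 0, "z": 0, "wx": 0, "wy": 0, "wz": 0},
    {"x": 0, "y": 0, "z": 0, "wx": 0, "wy": 0, "wz": 0},
    {"x": 0, "y": 0, "z": 0, "wx": 0, "wy": 0, "wz": 0},
    {"x": 0, "y": 0, "z": 0, "wx": 0, "wy": 0, "wz": 0},
    {"x": 0, "y": 0, "z": 0, "wx": 0, "wy": 0, "wz": 0},
    {"x": 0, "y": 0, "z": 0, "wx": 0, "wy": 0, "wz": 0},
    {"x": 0, "y": 0, "z": 0, "wx": 0, "wy": 0, "wz": 0},
    {"x": 0, "y": 0, "z": 0, "wx": 0, "wy": 0, "wz": 0},
  ],
  hand=1,
  squeeze=25,
)

```text
time_s: 19.65
eef_pos: [0.5805, 0.2652, 0.0075]
tool_rot: [0.075, 3.141, 0.0]
ft_force: [-0.2, 0.7, 1.0]
grip_width: 0.0497
grip_force: 25.0
```

Call:
drive_tool(
  deltas=[
    {"x": 0, "y": 0, "z": -0.8, "wx": 0, "wy": 0, "wz": 0},
    {"x": 0, "y": 0, "z": -0.8, "wx": 0, "wy": 0, "wz": 0},
    {"x": 0, "y": 0, "z": -0.8, "wx": 0, "wy": 0, "wz": 0},
    {"x": 0, "y": 0, "z": -0.8, "wx": 0, "wy": 0, "wz": 0},
    {"x": 0, "y": 0, "z": -0.8, "wx": 0, "wy": 0, "wz": 0},
    {"x": 0, "y": 0, "z": -0.8, "wx": 0, "wy": 0, "wz": 0},
    {"x": 0, "y": 0, "z": -0.8, "wx": 0, "wy": 0, "wz": 0},
    {"x": 0, "y": 0, "z": -0.8, "wx": 0, "wy": 0, "wz": 0},
    {"x": 0, "y": 0, "z": -0.8, "wx": 0, "wy": 0, "wz": 0},
    {"x": 0, "y": 0, "z": -0.8, "wx": 0, "wy": 0, "wz": 0},
  ],
)

```text
time_s: 20.9
eef_pos: [0.5804, 0.2652, 0.2098]
tool_rot: [0.075, 3.139, 0.001]
ft_force: [-0.3, 0.1, -0.2]
grip_width: 0.0499
grip_force: 25.0
```

```bash
python3 plan.py .5551 -.0375 .20 87.64 12
python3 - <<'E'
from h import *
import pickle; c,S=pickle.load(open('w1.pkl','rb')); C,S2=pickle.load(open('s.pkl','rb'))
# orange pointers in w1 vs model: project tips
im=cv2.imread('pics/w1.png')[:,:,::-1].astype(int)
for p in ([.5551,-.0375,-.0412],):
    R=Ro.from_euler('z',p[2]).as_matrix()
    print(proj(c,np.array([[-.085,0,.16],[.085,0,.16],[-.115,0,.16],[.115,0,.16]])@R.T+[p[0],p[1],0])/.64)
# outlines
p=[.5258,-.3011,-.082]
print('bays',[ (Ro.from_euler('z',p[2]).as_matrix()[:2,:2]@[sx*.075,sy*.065]+p[:2]).round(4).tolist() for sx in(-1,1) for sy in(-1,1)])
m=S['outboard'][0][1].astype(float)
print(fit([(c,m),(C['scene'],S2['scene','outboard'][0][1].astype(float)),(C['side'],S2['side','outboard'][0][1].astype(float))][1:],'outboard',[.526,-.301,-.08],0))
q=np.array([[12,96],[90,79],[146,236],[70,251],[75,262],[148,247],[215,378],[122,390]])*.64
print(back(c,q,.01)[:,:2].round(4))
E
```

```text
t 20.9 pos [0.5804 0.2652 0.2098] yaw 87.26 tilt [0.0015 0.0004] q6 -1.28 w 0.0499 d [ -25.3 -302.7   -9.8]
[{"x": 0.036, "y": -1.012, "z": 0.032}, {"x": 0.037, "y": -1.012, "z": 0.032}, {"x": 0.037, "y": -1.012, "z": 0.032}, {"x": 0.038, "y": -1.012, "z": 0.032}, {"x": 0.038, "y": -1.012, "z": 0.032}, {"x": 0.039, "y": -1.012, "z": 0.032}, {"x": 0.039, "y": -1.012, "z": 0.032}, {"x": 0.04, "y": -1.012, "z": 0.033}, {"x": 0.04, "y": -1.012, "z": 0.033}, {"x": 0.041, "y": -1.012, "z": 0.033}, {"x": 0.042, "y": -1.012, "z": 0.033}, {"x": 0.042, "y": -1.012, "z": 0.033}]
[[232.41274799 110.94351526]
 [308.81515628 363.60366525]
 [216.38912312  57.95393608]
 [320.20965667 401.28488816]]
bays [[0.4457, -0.3597], [0.4564, -0.2302], [0.5952, -0.372], [0.6059, -0.2425]]
(array([ 0.52614802, -0.30149488, -0.08092359]), np.float64(0.02531967160683607))
[[ 0.3814 -0.2599]
 [ 0.3869 -0.1873]
 [ 0.5275 -0.1954]
 [ 0.5216 -0.2719]
 [ 0.5327 -0.272 ]
 [ 0.5378 -0.1978]
 [ 0.6832 -0.1856]
 [ 0.6704 -0.2846]]
```

Call:
drive_tool(
  deltas=[
    {"x": 0.04, "y": -0.9, "z": 0, "wx": 0, "wy": 0, "wz": -0.0066},
    {"x": 0.04, "y": -1, "z": 0, "wx": 0, "wy": 0, "wz": 0},
    {"x": 0.04, "y": -1, "z": 0, "wx": 0, "wy": 0, "wz": 0},
    {"x": 0.04, "y": -1, "z": 0, "wx": 0, "wy": 0, "wz": 0},
    {"x": 0.04, "y": -1, "z": 0, "wx": 0, "wy": 0, "wz": 0},
    {"x": 0.04, "y": -1, "z": 0, "wx": 0, "wy": 0, "wz": 0},
    {"x": 0.04, "y": -1, "z": 0, "wx": 0, "wy": 0, "wz": 0},
    {"x": 0.04, "y": -1, "z": 0, "wx": 0, "wy": 0, "wz": 0},
    {"x": 0.04, "y": -1, "z": 0, "wx": 0, "wy": 0, "wz": 0},
    {"x": 0.04, "y": -1, "z": 0, "wx": 0, "wy": 0, "wz": 0},
  ],
)

```text
time_s: 22.15
eef_pos: [0.56, 0.0176, 0.2091]
tool_rot: [0.065, 3.139, -0.0]
ft_force: [-0.4, -0.2, -1.9]
grip_width: 0.0496
grip_force: 25.0
```

Call:
drive_tool(
  deltas=[
    {"x": 0.04, "y": -0.7, "z": 0, "wx": 0, "wy": 0, "wz": 0},
    {"x": 0.04, "y": -0.7, "z": 0, "wx": 0, "wy": 0, "wz": 0},
    {"x": 0.04, "y": -0.5, "z": 0, "wx": 0, "wy": 0, "wz": 0},
    {"x": 0, "y": -0.3, "z": 0.2, "wx": 0, "wy": 0, "wz": 0},
    {"x": 0, "y": 0, "z": 0.4, "wx": 0, "wy": 0, "wz": 0},
    {"x": 0, "y": 0, "z": 0.4, "wx": 0, "wy": 0, "wz": 0},
    {"x": 0, "y": 0, "z": 0.4, "wx": 0, "wy": 0, "wz": 0},
    {"x": 0, "y": 0, "z": 0, "wx": 0, "wy": 0, "wz": 0},
    {"x": 0, "y": 0, "z": 0, "wx": 0, "wy": 0, "wz": 0},
    {"x": 0, "y": 0, "z": 0, "wx": 0, "wy": 0, "wz": 0},
  ],
)

```text
time_s: 23.4
eef_pos: [0.5551, -0.0364, 0.1728]
tool_rot: [0.065, 3.14, -0.0]
ft_force: [-0.0, -0.4, -1.1]
grip_width: 0.0495
grip_force: 25.0
```

```bash
python3 plan.py .5551 -.0375 .1555 87.64 4
python3 - <<'E'
from h import *
c,im=snap('scene','v1.png'); c2,im2=snap('side','v1s.png')
for n,cc in(('scene',c),('side',c2)):
    for d in manip.silhouettes(n,'maple')[:2]: print(n,d['confidence'],d['xy'],back(cc,d['xy'],.185)[0])
    R=Ro.from_euler('z',-.0412).as_matrix(); print(proj(cc,np.array([[-.085,0,.16],[.085,0,.16],[0,0,.16]])@R.T+[.5551,-.0375,0]))
cv2.imwrite('pics/v1c.png',np.hstack([cv2.resize(im[165:275,190:310,::-1],(400,367),interpolation=3),cv2.resize(im2[150:270,200:340,::-1],(400,367),interpolation=3)]))
E
```

```text
t 23.4 pos [ 0.5551 -0.0364  0.1728] yaw 87.64 tilt [ 0.0007 -0.0002] q6 -1.81 w 0.0495 d [  0.   -1.1 -17.3]
[{"x": -0.001, "y": -0.01, "z": 0.173}, {"x": -0.001, "y": -0.01, "z": 0.173}, {"x": -0.001, "y": -0.01, "z": 0.173}, {"x": -0.001, "y": -0.01, "z": 0.173}]
scene 0.65 [258.9, 206.2] [ 0.59129766 -0.03578451  0.185     ]
[[222.20915159 196.39467496]
 [273.49480696 219.65766666]
 [247.25717349 207.75636901]]
side 0.76 [270.7, 177.6] [ 0.53177779 -0.02825669  0.185     ]
[[251.67174154 192.09814516]
 [305.35581602 178.30557261]
 [279.41181573 184.97113423]]
```

View pics/v1c.png

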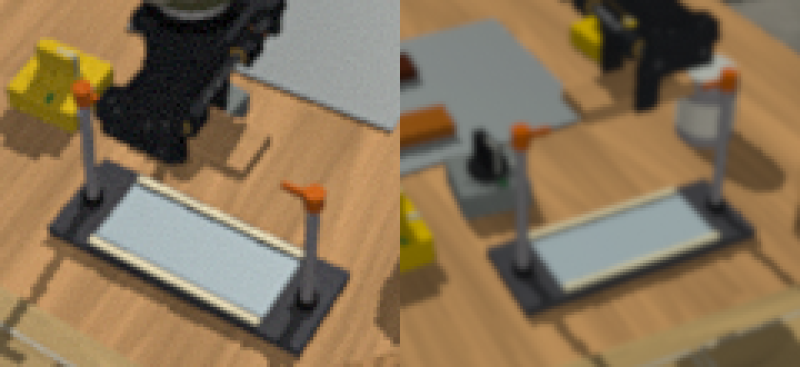

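The board is tan against the tan table and sits between the pointers, about 17 mm too high. The projected pointer tips agree with the image. I'll lower it and hold.

Call:
drive_tool(
  deltas=[
    {"x": 0, "y": -0.04, "z": 0.2, "wx": 0, "wy": 0, "wz": 0},
    {"x": 0, "y": 0, "z": 0.2, "wx": 0, "wy": 0, "wz": 0},
    {"x": 0, "y": 0, "z": 0.16, "wx": 0, "wy": 0, "wz": 0},
    {"x": 0, "y": 0, "z": 0.13, "wx": 0, "wy": 0, "wz": 0},
    {"x": 0, "y": 0, "z": 0, "wx": 0, "wy": 0, "wz": 0},
    {"x": 0, "y": 0, "z": 0, "wx": 0, "wy": 0, "wz": 0},
    {"x": 0, "y": 0, "z": 0, "wx": 0, "wy": 0, "wz": 0},
    {"x": 0, "y": 0, "z": 0, "wx": 0, "wy": 0, "wz": 0},
    {"x": 0, "y": 0, "z": 0, "wx": 0, "wy": 0, "wz": 0},
    {"x": 0, "y": 0, "z": 0, "wx": 0, "wy": 0, "wz": 0},
  ],
)

```text
time_s: 24.85
eef_pos: [0.5549, -0.0375, 0.1552]
tool_rot: [0.065, 3.141, -0.0]
ft_force: [-1.2, -0.6, -0.7]
grip_width: 0.0499
grip_force: 25.0
```

```bash
python3 plan.py .5551 -.0375 .1555 87.64 1
python3 - <<'E'
from h import *
c,im=snap('scene','v2.png'); c2,im2=snap('side','v2s.png')
R=Ro.from_euler('z',-.0412).as_matrix(); P=PARTS['board'][0]@R.T+[.5551,-.0375,.152]
out=[]
for cc,i in((c,im),(c2,im2)):
    k=6; x0,y0=(proj(cc,[[.5551,-.0375,.16]])[0]-[33,45]).astype(int)
    b=cv2.resize(i[y0:y0+90,x0:x0+66,::-1],None,fx=k,fy=k,interpolation=cv2.INTER_CUBIC)
    q=((proj(cc,P)-[x0,y0]+.5)*k).astype(int)
    for a in range(8):
        for d in(1,2,4):
            if not a&d: cv2.line(b,tuple(map(int,q[a])),tuple(map(int,q[a|d])),(255,0,255),1)
    out.append(b)
cv2.imwrite('pics/v2c.png',np.hstack(out))
E
```

```text
t 24.9 pos [ 0.5549 -0.0375  0.1552] yaw 87.64 tilt [ 0. -0.] q6 -1.81 w 0.0499 d [ 0.2 -0.   0.3]
[{"x": -0.01, "y": 0.0, "z": -0.01}]
```

View pics/v2c.png

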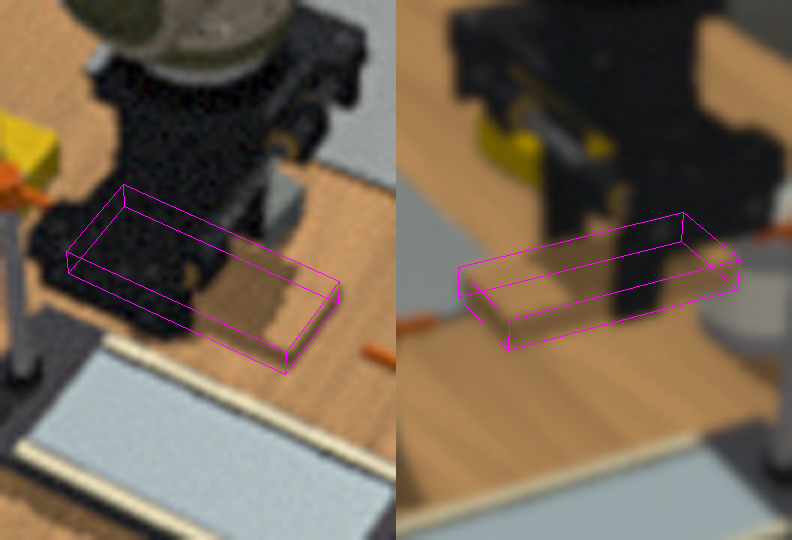

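The predicted outline matches the board, so I'll hold. After that it goes to the bay at (0.4564, -0.2302).

Call:
drive_tool(
  deltas=[
    {"x": 0, "y": 0, "z": 0, "wx": 0, "wy": 0, "wz": 0},
    {"x": 0, "y": 0, "z": 0, "wx": 0, "wy": 0, "wz": 0},
    {"x": 0, "y": 0, "z": 0, "wx": 0, "wy": 0, "wz": 0},
    {"x": 0, "y": 0, "z": 0, "wx": 0, "wy": 0, "wz": 0},
    {"x": 0, "y": 0, "z": 0, "wx": 0, "wy": 0, "wz": 0},
    {"x": 0, "y": 0, "z": 0, "wx": 0, "wy": 0, "wz": 0},
    {"x": 0, "y": 0, "z": 0, "wx": 0, "wy": 0, "wz": 0},
    {"x": 0, "y": 0, "z": 0, "wx": 0, "wy": 0, "wz": 0},
    {"x": 0, "y": 0, "z": 0, "wx": 0, "wy": 0, "wz": 0},
    {"x": 0, "y": 0, "z": 0, "wx": 0, "wy": 0, "wz": 0},
  ],
)

```text
time_s: 26.2
eef_pos: [0.5549, -0.0375, 0.1552]
tool_rot: [-0.065, -3.141, 0.0]
ft_force: [-0.8, -0.3, -0.6]
grip_width: 0.0501
grip_force: 25.0
```

Call:
drive_tool(
  deltas=[
    {"x": 0, "y": 0, "z": 0, "wx": 0, "wy": 0, "wz": 0},
    {"x": 0, "y": 0, "z": 0, "wx": 0, "wy": 0, "wz": 0},
    {"x": 0, "y": 0, "z": 0, "wx": 0, "wy": 0, "wz": 0},
    {"x": 0, "y": 0, "z": 0, "wx": 0, "wy": 0, "wz": 0},
    {"x": 0, "y": 0, "z": 0, "wx": 0, "wy": 0, "wz": 0},
    {"x": 0, "y": 0, "z": 0, "wx": 0, "wy": 0, "wz": 0},
    {"x": 0, "y": 0, "z": 0, "wx": 0, "wy": 0, "wz": 0},
    {"x": 0, "y": 0, "z": -0.8, "wx": 0, "wy": 0, "wz": 0},
    {"x": 0, "y": 0, "z": -0.8, "wx": 0, "wy": 0, "wz": 0},
    {"x": 0, "y": 0, "z": -0.6, "wx": 0, "wy": 0, "wz": 0},
  ],
)

```text
time_s: 27.45
eef_pos: [0.555, -0.0375, 0.2111]
tool_rot: [0.065, 3.14, -0.0]
ft_force: [-0.9, -0.1, -1.2]
grip_width: 0.0499
grip_force: 25.0
```

Call:
drive_tool(
  deltas=[
    {"x": 0, "y": -0.6, "z": 0, "wx": 0, "wy": 0, "wz": 0.04},
    {"x": 0.37, "y": -0.84, "z": 0, "wx": 0, "wy": 0, "wz": 0},
    {"x": 0.37, "y": -0.84, "z": 0, "wx": 0, "wy": 0, "wz": 0},
    {"x": 0.37, "y": -0.84, "z": 0, "wx": 0, "wy": 0, "wz": 0},
    {"x": 0.37, "y": -0.84, "z": 0, "wx": 0, "wy": 0, "wz": 0},
    {"x": 0.37, "y": -0.84, "z": 0, "wx": 0, "wy": 0, "wz": 0},
    {"x": 0.37, "y": -0.84, "z": 0.3, "wx": 0, "wy": 0, "wz": 0},
    {"x": 0.37, "y": -0.84, "z": 0.5, "wx": 0, "wy": 0, "wz": 0},
    {"x": 0.37, "y": -0.84, "z": 0.8, "wx": 0, "wy": 0, "wz": 0},
    {"x": 0.37, "y": -0.68, "z": 0.8, "wx": 0, "wy": 0, "wz": 0},
  ],
)

```text
time_s: 28.7
eef_pos: [0.4551, -0.2314, 0.1488]
tool_rot: [-0.131, -3.138, -0.001]
ft_force: [-0.0, -0.5, -0.9]
grip_width: 0.0494
grip_force: 25.0
```

Call:
drive_tool(
  deltas=[
    {"x": 0, "y": 0, "z": 0.8, "wx": 0, "wy": 0, "wz": 0},
    {"x": 0, "y": 0, "z": 0.8, "wx": 0, "wy": 0, "wz": 0},
    {"x": 0, "y": 0, "z": 0.8, "wx": 0, "wy": 0, "wz": 0},
    {"x": 0, "y": 0, "z": 0.8, "wx": 0, "wy": 0, "wz": 0},
    {"x": 0, "y": 0, "z": 0.4, "wx": 0, "wy": 0, "wz": 0},
    {"x": 0, "y": 0, "z": 0, "wx": 0, "wy": 0, "wz": 0},
    {"x": 0, "y": 0, "z": 0, "wx": 0, "wy": 0, "wz": 0},
    {"x": 0, "y": 0, "z": 0, "wx": 0, "wy": 0, "wz": 0},
    {"x": 0, "y": 0, "z": 0, "wx": 0, "wy": 0, "wz": 0},
    {"x": 0, "y": 0, "z": 0, "wx": 0, "wy": 0, "wz": 0},
  ],
)

```text
time_s: 29.95
eef_pos: [0.4563, -0.2301, 0.0604]
tool_rot: [0.127, 3.139, -0.0]
ft_force: [-0.6, 0.0, -1.3]
grip_width: 0.0497
grip_force: 25.0
```

```bash
python3 plan.py .4564 -.2302 .0138 85.35 5
```

```text
t 29.9 pos [ 0.4563 -0.2301  0.0604] yaw 85.35 tilt [ 0.0002 -0.0002] q6 -2.19 w 0.0497 d [  0.1  -0.1 -46.6]
[{"x": -0.0, "y": -0.001, "z": 0.373}, {"x": -0.001, "y": -0.001, "z": 0.373}, {"x": -0.001, "y": -0.001, "z": 0.373}, {"x": -0.001, "y": -0.001, "z": 0.373}, {"x": -0.001, "y": -0.001, "z": 0.373}]
```

Call:
drive_tool(
  deltas=[
    {"x": 0, "y": 0, "z": 0.5, "wx": 0, "wy": 0, "wz": 0},
    {"x": 0, "y": 0, "z": 0.5, "wx": 0, "wy": 0, "wz": 0},
    {"x": 0, "y": 0, "z": 0.5, "wx": 0, "wy": 0, "wz": 0},
    {"x": 0, "y": 0, "z": 0.25, "wx": 0, "wy": 0, "wz": 0},
    {"x": 0, "y": 0, "z": 0.1, "wx": 0, "wy": 0, "wz": 0},
    {"x": 0, "y": 0, "z": 0, "wx": 0, "wy": 0, "wz": 0},
    {"x": 0, "y": 0, "z": 0, "wx": 0, "wy": 0, "wz": 0},
    {"x": 0, "y": 0, "z": 0, "wx": 0, "wy": 0, "wz": 0},
    {"x": 0, "y": 0, "z": 0, "wx": 0, "wy": 0, "wz": 0},
    {"x": 0, "y": 0, "z": 0, "wx": 0, "wy": 0, "wz": 0},
  ],
)

```text
time_s: 31.2
eef_pos: [0.4563, -0.2301, 0.014]
tool_rot: [0.127, 3.139, -0.0]
ft_force: [0.1, 0.5, -0.2]
grip_width: 0.0496
grip_force: 25.0
```

Call:
drive_tool(
  deltas=[
    {"x": 0, "y": 0, "z": 0, "wx": 0, "wy": 0, "wz": 0},
    {"x": 0, "y": 0, "z": 0, "wx": 0, "wy": 0, "wz": 0},
    {"x": 0, "y": 0, "z": 0, "wx": 0, "wy": 0, "wz": 0},
    {"x": 0, "y": 0, "z": 0, "wx": 0, "wy": 0, "wz": 0},
    {"x": 0, "y": 0, "z": -0.5, "wx": 0, "wy": 0, "wz": 0},
    {"x": 0, "y": 0, "z": -1, "wx": 0, "wy": 0, "wz": 0},
    {"x": 0, "y": 0, "z": -1, "wx": 0, "wy": 0, "wz": 0},
    {"x": 0, "y": 0, "z": -1, "wx": 0, "wy": 0, "wz": 0},
    {"x": 0, "y": 0, "z": -1, "wx": 0, "wy": 0, "wz": 0},
    {"x": 0, "y": 0, "z": -1, "wx": 0, "wy": 0, "wz": 0},
  ],
  hand=-1,
)

```text
time_s: 32.45
eef_pos: [0.4562, -0.23, 0.1532]
tool_rot: [0.127, 3.138, -0.001]
ft_force: [-0.1, 0.2, -0.7]
grip_width: 0.0882
grip_force: 0.0
```

```bash
python3 plan.py .53 .23 .29 86 20
```

```text
t 32.5 pos [ 0.4562 -0.23    0.1532] yaw 85.35 tilt [ 0.0007 -0.0006] q6 -2.19 w 0.0882 d [ 73.8 460.  136.8]
[{"x": -0.073, "y": 0.929, "z": -0.274}, {"x": -0.073, "y": 0.929, "z": -0.274}, {"x": -0.074, "y": 0.929, "z": -0.274}, {"x": -0.074, "y": 0.929, "z": -0.274}, {"x": -0.075, "y": 0.929, "z": -0.274}, {"x": -0.075, "y": 0.929, "z": -0.274}, {"x": -0.076, "y": 0.929, "z": -0.274}, {"x": -0.076, "y": 0.929, "z": -0.274}, {"x": -0.077, "y": 0.929, "z": -0.274}, {"x": -0.077, "y": 0.929, "z": -0.274}, {"x": -0.078, "y": 0.928, "z": -0.274}, {"x": -0.078, "y": 0.928, "z": -0.274}, {"x": -0.079, "y": 0.928, "z": -0.274}, {"x": -0.079, "y": 0.928, "z": -0.274}, {"x": -0.08, "y": 0.928, "z": -0.274}, {"x": -0.08, "y": 0.928, "z": -0.274}, {"x": -0.081, "y": 0.928, "z": -0.274}, {"x": -0.081, "y": 0.928, "z": -0.274}, {"x": -0.082, "y": 0.928, "z": -0.274}, {"x": -0.082, "y": 0.928, "z": -0.274}]
```

Call:
drive_tool(
  deltas=[
    {"x": -0.075, "y": 0.93, "z": -0.5, "wx": 0, "wy": 0, "wz": 0},
    {"x": -0.075, "y": 0.93, "z": -0.5, "wx": 0, "wy": 0, "wz": 0},
    {"x": -0.075, "y": 0.93, "z": -0.5, "wx": 0, "wy": 0, "wz": 0},
    {"x": -0.075, "y": 0.93, "z": -0.5, "wx": 0, "wy": 0, "wz": 0},
    {"x": -0.075, "y": 0.93, "z": -0.5, "wx": 0, "wy": 0, "wz": 0},
    {"x": -0.075, "y": 0.93, "z": -0.5, "wx": 0, "wy": 0, "wz": 0},
    {"x": -0.075, "y": 0.93, "z": -0.5, "wx": 0, "wy": 0, "wz": 0},
    {"x": -0.075, "y": 0.93, "z": -0.5, "wx": 0, "wy": 0, "wz": 0},
    {"x": -0.075, "y": 0.93, "z": -0.5, "wx": 0, "wy": 0, "wz": 0},
    {"x": -0.075, "y": 0.93, "z": -0.5, "wx": 0, "wy": 0, "wz": 0},
  ],
)

```text
time_s: 33.7
eef_pos: [0.4936, 0.001, 0.2778]
tool_rot: [0.127, 3.138, -0.0]
ft_force: [-0.2, 0.4, -0.4]
grip_width: 0.088
grip_force: 0.0
```

Call:
drive_tool(
  deltas=[
    {"x": -0.08, "y": 0.93, "z": 0, "wx": 0, "wy": 0, "wz": 0},
    {"x": -0.08, "y": 0.93, "z": 0, "wx": 0, "wy": 0, "wz": 0},
    {"x": -0.08, "y": 0.93, "z": 0, "wx": 0, "wy": 0, "wz": 0},
    {"x": -0.08, "y": 0.93, "z": 0, "wx": 0, "wy": 0, "wz": 0},
    {"x": -0.08, "y": 0.93, "z": 0, "wx": 0, "wy": 0, "wz": 0},
    {"x": -0.08, "y": 0.93, "z": 0, "wx": 0, "wy": 0, "wz": 0},
    {"x": -0.08, "y": 0.93, "z": 0, "wx": 0, "wy": 0, "wz": 0},
    {"x": -0.08, "y": 0.9, "z": 0, "wx": 0, "wy": 0, "wz": 0},
    {"x": 0, "y": 0, "z": 0, "wx": 0, "wy": 0, "wz": 0},
    {"x": 0, "y": 0, "z": 0, "wx": 0, "wy": 0, "wz": 0},
  ],
)

```text
time_s: 34.95
eef_pos: [0.5246, 0.1829, 0.2769]
tool_rot: [0.128, 3.139, -0.0]
ft_force: [-0.8, -0.2, 0.2]
grip_width: 0.0881
grip_force: 0.0
```

```bash
cat > look.py <<'E'
import sys; from h import *
s=manip.read_state();print(s['time_s'],s['eef_pos'],np.abs(s['qvel']).max(),s['qpos'].round(2))
c,im=snap('wrist',sys.argv[1])
for n in sys.argv[2:]:
    for d in manip.silhouettes('wrist',n):
        m=d['pixels']; p=back(c,d['xy'],.012)[0,:2]
        if d['confidence']>.4: print(n,round(d['confidence'],2),m.sum(),np.round(d['xy']),im[m].mean(0).round(),[np.round(v,4) for v in fit([(c,m.astype(float))],'board',[*p,-.06],.004)])
E
python3 look.py w3.png oak walnut wenge
python3 - <<'E'
from h import *
c,im=snap('scene','p1.png')
R=Ro.from_euler('z',-.081).as_matrix(); b=im[250:384,110:290,::-1].copy(); b=cv2.resize(b,None,fx=4,fy=4,interpolation=3)
cv2.imwrite('pics/p1c.png',b)
E
```

```text
34.95 [0.52460145 0.18288961 0.2768657 ] 0.008944443395576894 [ 0.12  0.36  1.34 -0.    1.45 -1.36]
oak 0.56 4547 [311.  75.] [148.  93.  38.] [array([ 0.4252,  0.2543, -0.0664]), np.float64(0.027)]
oak 0.56 848 [  7. 231.] [129. 113.  79.] [array([ 0.5641, -0.1912, -0.0699]), np.float64(0.0529)]
walnut 0.74 4996 [422.  68.] [77. 41. 25.] [array([ 0.4336,  0.3946, -0.038 ]), np.float64(0.0371)]
walnut 0.72 4602 [308.  76.] [148.  94.  40.] [array([ 0.425 ,  0.2549, -0.0562]), np.float64(0.0258)]
wenge 0.59 2004 [207. 346.] [167. 168. 161.] [array([0.8399, 0.0745, 0.1138]), np.float64(0.4475)]
```

View pics/p1c.png

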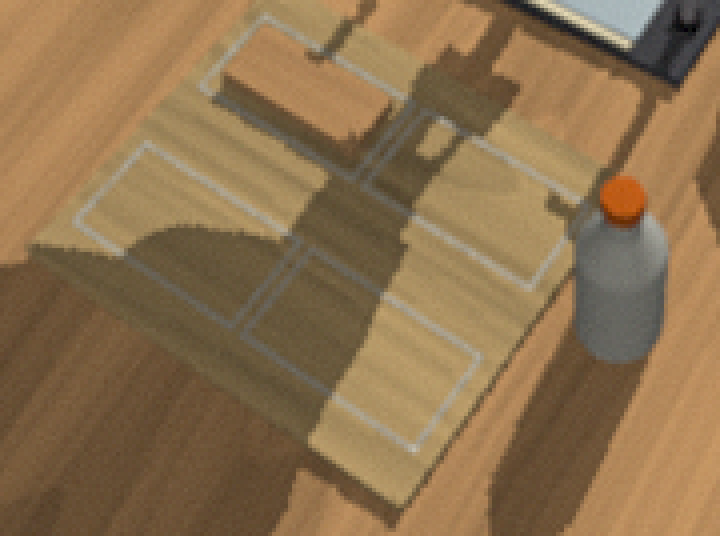

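Maple lies inside its outline, and oak is at (0.4251, 0.2546), yaw −3.5°. Next is oak.

Call:
drive_tool(
  deltas=[
    {"x": 0, "y": 0, "z": 0.6, "wx": 0, "wy": 0, "wz": -0.02},
    {"x": 0.5, "y": 0.3, "z": 0.6, "wx": 0, "wy": 0, "wz": 0},
    {"x": 0.5, "y": 0.3, "z": 0.6, "wx": 0, "wy": 0, "wz": 0},
    {"x": 0.5, "y": 0.3, "z": 0.6, "wx": 0, "wy": 0, "wz": 0},
    {"x": 0.5, "y": 0.3, "z": 0.6, "wx": 0, "wy": 0, "wz": 0},
    {"x": 0.5, "y": 0.3, "z": 0.6, "wx": 0, "wy": 0, "wz": 0},
    {"x": 0.5, "y": 0.3, "z": 0.6, "wx": 0, "wy": 0, "wz": 0},
    {"x": 0.5, "y": 0.3, "z": 0.6, "wx": 0, "wy": 0, "wz": 0},
    {"x": 0.4, "y": 0.3, "z": 0.6, "wx": 0, "wy": 0, "wz": 0},
    {"x": 0.25, "y": 0.22, "z": 0.6, "wx": 0, "wy": 0, "wz": 0},
  ],
)

```text
time_s: 36.45
eef_pos: [0.4243, 0.2553, 0.1251]
tool_rot: [-0.094, -3.139, 0.001]
ft_force: [0.3, -1.1, 0.1]
grip_width: 0.0883
grip_force: 0.0
```

```bash
python3 plan.py .4251 .2546 .0075 86.5 8
```

```text
t 36.5 pos [0.4243 0.2553 0.1251] yaw 86.55 tilt [-0.001  -0.0003] q6 -1.21 w 0.0883 d [   0.8   -0.7 -117.6]
[{"x": -0.005, "y": -0.003, "z": 0.588}, {"x": -0.005, "y": -0.003, "z": 0.588}, {"x": -0.005, "y": -0.003, "z": 0.588}, {"x": -0.005, "y": -0.003, "z": 0.588}, {"x": -0.005, "y": -0.003, "z": 0.588}, {"x": -0.005, "y": -0.003, "z": 0.588}, {"x": -0.004, "y": -0.003, "z": 0.588}, {"x": -0.004, "y": -0.003, "z": 0.588}]
```

Call:
drive_tool(
  deltas=[
    {"x": 0, "y": 0, "z": 0.6, "wx": 0, "wy": 0, "wz": 0},
    {"x": 0, "y": 0, "z": 0.6, "wx": 0, "wy": 0, "wz": 0},
    {"x": 0, "y": 0, "z": 0.6, "wx": 0, "wy": 0, "wz": 0},
    {"x": 0, "y": 0, "z": 0.6, "wx": 0, "wy": 0, "wz": 0},
    {"x": 0, "y": 0, "z": 0.6, "wx": 0, "wy": 0, "wz": 0},
    {"x": 0, "y": 0, "z": 0.6, "wx": 0, "wy": 0, "wz": 0},
    {"x": 0, "y": 0, "z": 0.6, "wx": 0, "wy": 0, "wz": 0},
    {"x": 0, "y": 0, "z": 0.5, "wx": 0, "wy": 0, "wz": 0},
    {"x": 0, "y": 0, "z": 0, "wx": 0, "wy": 0, "wz": 0},
    {"x": 0, "y": 0, "z": 0, "wx": 0, "wy": 0, "wz": 0},
  ],
)

```text
time_s: 37.7
eef_pos: [0.4255, 0.2553, 0.0093]
tool_rot: [0.096, 3.139, 0.0]
ft_force: [0.5, -0.4, 0.8]
grip_width: 0.088
grip_force: 0.0
```

Call:
drive_tool(
  deltas=[
    {"x": 0, "y": 0, "z": 0, "wx": 0, "wy": 0, "wz": 0},
    {"x": 0, "y": 0, "z": 0, "wx": 0, "wy": 0, "wz": 0},
    {"x": 0, "y": 0, "z": 0, "wx": 0, "wy": 0, "wz": 0},
    {"x": 0, "y": 0, "z": 0, "wx": 0, "wy": 0, "wz": 0},
    {"x": 0, "y": 0, "z": 0, "wx": 0, "wy": 0, "wz": 0},
    {"x": 0, "y": 0, "z": 0, "wx": 0, "wy": 0, "wz": 0},
    {"x": 0, "y": 0, "z": 0, "wx": 0, "wy": 0, "wz": 0},
    {"x": 0, "y": 0, "z": 0, "wx": 0, "wy": 0, "wz": 0},
    {"x": 0, "y": 0, "z": 0, "wx": 0, "wy": 0, "wz": 0},
    {"x": 0, "y": 0, "z": 0, "wx": 0, "wy": 0, "wz": 0},
  ],
  hand=1,
  squeeze=25,
)

```text
time_s: 38.95
eef_pos: [0.4252, 0.2552, 0.009]
tool_rot: [0.096, 3.14, -0.0]
ft_force: [-1.2, -0.4, 2.8]
grip_width: 0.0504
grip_force: 25.0
```

Call:
drive_tool(
  deltas=[
    {"x": 0, "y": 0, "z": -0.8, "wx": 0, "wy": 0, "wz": 0},
    {"x": 0, "y": 0, "z": -0.8, "wx": 0, "wy": 0, "wz": 0},
    {"x": 0, "y": 0, "z": -0.8, "wx": 0, "wy": 0, "wz": 0},
    {"x": 0, "y": 0, "z": -0.8, "wx": 0, "wy": 0, "wz": 0},
    {"x": 0, "y": 0, "z": -0.8, "wx": 0, "wy": 0, "wz": 0},
    {"x": 0, "y": 0, "z": -0.8, "wx": 0, "wy": 0, "wz": 0},
    {"x": 0, "y": 0, "z": -0.8, "wx": 0, "wy": 0, "wz": 0},
    {"x": 0, "y": 0, "z": -0.8, "wx": 0, "wy": 0, "wz": 0},
    {"x": 0, "y": 0, "z": -0.8, "wx": 0, "wy": 0, "wz": 0},
    {"x": 0, "y": 0, "z": -0.9, "wx": 0, "wy": 0, "wz": 0},
  ],
)

```text
time_s: 40.2
eef_pos: [0.425, 0.2551, 0.2118]
tool_rot: [-0.096, -3.139, 0.0]
ft_force: [0.8, -0.3, -0.2]
grip_width: 0.05
grip_force: 25.0
```

```bash
python3 plan.py .5551 -.0375 .21 87.64 12
```

```text
t 40.2 pos [0.425  0.2551 0.2118] yaw 86.49 tilt [-0.0008 -0.0002] q6 -1.21 w 0.05 d [ 130.1 -292.6   -1.8]
[{"x": -0.493, "y": -0.947, "z": 0.006}, {"x": -0.491, "y": -0.948, "z": 0.006}, {"x": -0.489, "y": -0.949, "z": 0.006}, {"x": -0.488, "y": -0.949, "z": 0.006}, {"x": -0.486, "y": -0.95, "z": 0.006}, {"x": -0.485, "y": -0.951, "z": 0.006}, {"x": -0.483, "y": -0.952, "z": 0.006}, {"x": -0.481, "y": -0.953, "z": 0.006}, {"x": -0.48, "y": -0.954, "z": 0.006}, {"x": -0.478, "y": -0.954, "z": 0.006}, {"x": -0.477, "y": -0.955, "z": 0.006}, {"x": -0.475, "y": -0.956, "z": 0.006}]
```

Call:
drive_tool(
  deltas=[
    {"x": -0.49, "y": -0.85, "z": 0, "wx": 0, "wy": 0, "wz": -0.02},
    {"x": -0.48, "y": -0.95, "z": 0, "wx": 0, "wy": 0, "wz": 0},
    {"x": -0.48, "y": -0.95, "z": 0, "wx": 0, "wy": 0, "wz": 0},
    {"x": -0.48, "y": -0.95, "z": 0, "wx": 0, "wy": 0, "wz": 0},
    {"x": -0.48, "y": -0.95, "z": 0, "wx": 0, "wy": 0, "wz": 0},
    {"x": -0.48, "y": -0.95, "z": 0, "wx": 0, "wy": 0, "wz": 0},
    {"x": -0.48, "y": -0.95, "z": 0, "wx": 0, "wy": 0, "wz": 0},
    {"x": -0.48, "y": -0.95, "z": 0, "wx": 0, "wy": 0, "wz": 0},
    {"x": -0.48, "y": -0.95, "z": 0, "wx": 0, "wy": 0, "wz": 0},
    {"x": -0.48, "y": -0.95, "z": 0, "wx": 0, "wy": 0, "wz": 0},
  ],
)

```text
time_s: 41.45
eef_pos: [0.5354, 0.0144, 0.2111]
tool_rot: [-0.065, -3.14, -0.0]
ft_force: [-0.2, 0.9, -0.6]
grip_width: 0.0496
grip_force: 25.0
```

Call:
drive_tool(
  deltas=[
    {"x": -0.48, "y": -0.9, "z": 0, "wx": 0, "wy": 0, "wz": 0},
    {"x": -0.3, "y": -0.7, "z": 0, "wx": 0, "wy": 0, "wz": 0},
    {"x": -0.15, "y": -0.4, "z": 0, "wx": 0, "wy": 0, "wz": 0},
    {"x": 0, "y": 0, "z": 0.4, "wx": 0, "wy": 0, "wz": 0},
    {"x": 0, "y": 0, "z": 0.5, "wx": 0, "wy": 0, "wz": 0},
    {"x": 0, "y": 0, "z": 0.5, "wx": 0, "wy": 0, "wz": 0},
    {"x": 0, "y": 0, "z": 0.4, "wx": 0, "wy": 0, "wz": 0},
    {"x": 0, "y": 0, "z": 0.2, "wx": 0, "wy": 0, "wz": 0},
    {"x": 0, "y": 0, "z": 0, "wx": 0, "wy": 0, "wz": 0},
    {"x": 0, "y": 0, "z": 0, "wx": 0, "wy": 0, "wz": 0},
  ],
)

```text
time_s: 42.7
eef_pos: [0.5566, -0.0358, 0.1619]
tool_rot: [0.065, 3.14, -0.0]
ft_force: [0.1, -0.1, 0.1]
grip_width: 0.0497
grip_force: 25.0
```

```bash
python3 plan.py .5551 -.0375 .157 87.64 1
```

```text
t 42.7 pos [ 0.5566 -0.0358  0.1619] yaw 87.64 tilt [ 0.0008 -0.0003] q6 -1.8 w 0.0497 d [-1.5 -1.7 -4.9]
[{"x": 0.058, "y": -0.072, "z": 0.195}]
```

Call:
drive_tool(
  deltas=[
    {"x": 0.06, "y": -0.07, "z": 0.1, "wx": 0, "wy": 0, "wz": 0},
    {"x": 0, "y": 0, "z": 0.09, "wx": 0, "wy": 0, "wz": 0},
    {"x": 0, "y": 0, "z": 0, "wx": 0, "wy": 0, "wz": 0},
    {"x": 0, "y": 0, "z": 0, "wx": 0, "wy": 0, "wz": 0},
    {"x": 0, "y": 0, "z": 0, "wx": 0, "wy": 0, "wz": 0},
    {"x": 0, "y": 0, "z": 0, "wx": 0, "wy": 0, "wz": 0},
    {"x": 0, "y": 0, "z": 0, "wx": 0, "wy": 0, "wz": 0},
    {"x": 0, "y": 0, "z": 0, "wx": 0, "wy": 0, "wz": 0},
    {"x": 0, "y": 0, "z": 0, "wx": 0, "wy": 0, "wz": 0},
    {"x": 0, "y": 0, "z": 0, "wx": 0, "wy": 0, "wz": 0},
  ],
)

```text
time_s: 43.95
eef_pos: [0.5549, -0.0374, 0.1567]
tool_rot: [-0.065, -3.141, 0.0]
ft_force: [-0.8, -0.4, -0.5]
grip_width: 0.0496
grip_force: 25.0
```

```bash
python3 plan.py .5551 -.0375 .157 87.64 1
cat > chk.py <<'E'
import sys; from h import *
n=sys.argv[1]; R=Ro.from_euler('z',-.0412).as_matrix()
for cn in('scene','side'):
    c,im=snap(cn,n+cn+'.png'); r=render(c,PARTS['board'],[.5551,-.0375,-.0412],.152)>.5
    for d in manip.silhouettes(cn,n)[:1]:
        m=d['pixels']; print(cn,round(d['confidence'],2),np.round(d['xy']),'mask in predicted',round((m&r).sum()/m.sum(),3),m.sum(),'pred',r.sum(), 'extent mask x',np.where(m.any(0))[0][[0,-1]],'pred',np.where(r.any(0))[0][[0,-1]],'y',np.where(m.any(1))[0][[0,-1]],np.where(r.any(1))[0][[0,-1]])
E
python3 chk.py oak
```

```text
t 44.0 pos [ 0.5549 -0.0374  0.1567] yaw 87.64 tilt [-0. -0.] q6 -1.81 w 0.0496 d [ 0.2 -0.1  0.3]
[{"x": -0.01, "y": -0.004, "z": -0.011}]
scene 0.77 [256. 212.] mask in predicted 0.982 330 pred 756 extent mask x [246 269] pred [225 270] y [203 223] [193 223]
side 0.72 [272. 183.] mask in predicted 1.0 409 pred 657 extent mask x [256 302] pred [256 303] y [178 195] [174 196]
```

Call:
drive_tool(
  deltas=[
    {"x": 0, "y": 0, "z": 0, "wx": 0, "wy": 0, "wz": 0},
    {"x": 0, "y": 0, "z": 0, "wx": 0, "wy": 0, "wz": 0},
    {"x": 0, "y": 0, "z": 0, "wx": 0, "wy": 0, "wz": 0},
    {"x": 0, "y": 0, "z": 0, "wx": 0, "wy": 0, "wz": 0},
    {"x": 0, "y": 0, "z": 0, "wx": 0, "wy": 0, "wz": 0},
    {"x": 0, "y": 0, "z": 0, "wx": 0, "wy": 0, "wz": 0},
    {"x": 0, "y": 0, "z": 0, "wx": 0, "wy": 0, "wz": 0},
    {"x": 0, "y": 0, "z": 0, "wx": 0, "wy": 0, "wz": 0},
    {"x": 0, "y": 0, "z": 0, "wx": 0, "wy": 0, "wz": 0},
    {"x": 0, "y": 0, "z": 0, "wx": 0, "wy": 0, "wz": 0},
  ],
)

```text
time_s: 45.4
eef_pos: [0.5549, -0.0374, 0.1567]
tool_rot: [0.065, 3.141, -0.0]
ft_force: [0.2, 0.0, -1.1]
grip_width: 0.0494
grip_force: 25.0
```

Call:
drive_tool(
  deltas=[
    {"x": 0, "y": 0, "z": 0, "wx": 0, "wy": 0, "wz": 0},
    {"x": 0, "y": 0, "z": 0, "wx": 0, "wy": 0, "wz": 0},
    {"x": 0, "y": 0, "z": 0, "wx": 0, "wy": 0, "wz": 0},
    {"x": 0, "y": 0, "z": 0, "wx": 0, "wy": 0, "wz": 0},
    {"x": 0, "y": 0, "z": 0, "wx": 0, "wy": 0, "wz": 0},
    {"x": 0, "y": 0, "z": 0, "wx": 0, "wy": 0, "wz": 0},
    {"x": 0, "y": 0, "z": 0, "wx": 0, "wy": 0, "wz": 0},
    {"x": 0, "y": 0, "z": -0.8, "wx": 0, "wy": 0, "wz": 0},
    {"x": 0, "y": 0, "z": -0.8, "wx": 0, "wy": 0, "wz": 0},
    {"x": 0, "y": 0, "z": -0.6, "wx": 0, "wy": 0, "wz": 0},
  ],
)

```text
time_s: 46.65
eef_pos: [0.5549, -0.0374, 0.2126]
tool_rot: [0.065, 3.14, -0.0]
ft_force: [-0.0, -0.2, -0.8]
grip_width: 0.0497
grip_force: 25.0
```

Call:
drive_tool(
  deltas=[
    {"x": 0, "y": -0.6, "z": 0, "wx": 0, "wy": 0, "wz": 0.04},
    {"x": 0.25, "y": -0.95, "z": 0, "wx": 0, "wy": 0, "wz": 0},
    {"x": 0.25, "y": -0.95, "z": 0, "wx": 0, "wy": 0, "wz": 0},
    {"x": 0.25, "y": -0.95, "z": 0, "wx": 0, "wy": 0, "wz": 0},
    {"x": 0.25, "y": -0.95, "z": 0, "wx": 0, "wy": 0, "wz": 0},
    {"x": 0.25, "y": -0.95, "z": 0, "wx": 0, "wy": 0, "wz": 0},
    {"x": 0.25, "y": -0.95, "z": 0, "wx": 0, "wy": 0, "wz": 0},
    {"x": 0.25, "y": -0.95, "z": 0, "wx": 0, "wy": 0, "wz": 0},
    {"x": 0.25, "y": -0.95, "z": 0, "wx": 0, "wy": 0, "wz": 0},
    {"x": 0.25, "y": -0.95, "z": 0, "wx": 0, "wy": 0, "wz": 0},
  ],
)

```text
time_s: 47.9
eef_pos: [0.4799, -0.2623, 0.2107]
tool_rot: [-0.131, -3.138, -0.001]
ft_force: [-0.3, -0.5, -1.5]
grip_width: 0.0498
grip_force: 25.0
```

Call:
drive_tool(
  deltas=[
    {"x": 0.26, "y": -0.95, "z": 0.2, "wx": 0, "wy": 0, "wz": 0},
    {"x": 0.26, "y": -0.95, "z": 0.2, "wx": 0, "wy": 0, "wz": 0},
    {"x": 0.26, "y": -0.95, "z": 0.3, "wx": 0, "wy": 0, "wz": 0},
    {"x": 0.26, "y": -0.9, "z": 0.4, "wx": 0, "wy": 0, "wz": 0},
    {"x": 0.04, "y": -0.35, "z": 0.7, "wx": 0, "wy": 0, "wz": 0},
    {"x": 0, "y": 0, "z": 0.8, "wx": 0, "wy": 0, "wz": 0},
    {"x": 0, "y": 0, "z": 0.8, "wx": 0, "wy": 0, "wz": 0},
    {"x": 0, "y": 0, "z": 0.8, "wx": 0, "wy": 0, "wz": 0},
    {"x": 0, "y": 0, "z": 0.8, "wx": 0, "wy": 0, "wz": 0},
    {"x": 0, "y": 0, "z": 0.4, "wx": 0, "wy": 0, "wz": 0},
  ],
)

```text
time_s: 49.15
eef_pos: [0.4453, -0.3601, 0.0749]
tool_rot: [-0.127, -3.137, -0.003]
ft_force: [-0.0, -0.6, -0.8]
grip_width: 0.0501
grip_force: 25.0
```

```bash
python3 plan.py .4457 -.3597 .0155 85.35 5
```

```text
t 49.1 pos [ 0.4453 -0.3601  0.0749] yaw 85.35 tilt [-0.0015  0.002 ] q6 -2.37 w 0.0501 d [  0.4   0.4 -59.4]
[{"x": -0.004, "y": 0.003, "z": 0.475}, {"x": -0.004, "y": 0.003, "z": 0.475}, {"x": -0.004, "y": 0.003, "z": 0.475}, {"x": -0.004, "y": 0.003, "z": 0.475}, {"x": -0.003, "y": 0.003, "z": 0.475}]
```

Call:
drive_tool(
  deltas=[
    {"x": 0, "y": 0, "z": 0.6, "wx": 0, "wy": 0, "wz": 0},
    {"x": 0, "y": 0, "z": 0.6, "wx": 0, "wy": 0, "wz": 0},
    {"x": 0, "y": 0, "z": 0.6, "wx": 0, "wy": 0, "wz": 0},
    {"x": 0, "y": 0, "z": 0.4, "wx": 0, "wy": 0, "wz": 0},
    {"x": 0, "y": 0, "z": 0.2, "wx": 0, "wy": 0, "wz": 0},
    {"x": 0, "y": 0, "z": 0, "wx": 0, "wy": 0, "wz": 0},
    {"x": 0, "y": 0, "z": 0, "wx": 0, "wy": 0, "wz": 0},
    {"x": 0, "y": 0, "z": 0, "wx": 0, "wy": 0, "wz": 0},
    {"x": 0, "y": 0, "z": 0, "wx": 0, "wy": 0, "wz": 0},
    {"x": 0, "y": 0, "z": 0, "wx": 0, "wy": 0, "wz": 0},
  ],
)

```text
time_s: 50.4
eef_pos: [0.4457, -0.3609, 0.0168]
tool_rot: [0.127, 3.139, -0.0]
ft_force: [-1.3, 0.1, -0.7]
grip_width: 0.0497
grip_force: 25.0
```

Call:
drive_tool(
  deltas=[
    {"x": 0, "y": 0.04, "z": 0.04, "wx": 0, "wy": 0, "wz": 0},
    {"x": 0, "y": 0, "z": 0.02, "wx": 0, "wy": 0, "wz": 0},
    {"x": 0, "y": 0, "z": 0, "wx": 0, "wy": 0, "wz": 0},
    {"x": 0, "y": 0, "z": 0, "wx": 0, "wy": 0, "wz": 0},
    {"x": 0, "y": 0, "z": 0, "wx": 0, "wy": 0, "wz": 0},
    {"x": 0, "y": 0, "z": 0, "wx": 0, "wy": 0, "wz": 0},
    {"x": 0, "y": 0, "z": 0, "wx": 0, "wy": 0, "wz": 0},
    {"x": 0, "y": 0, "z": 0, "wx": 0, "wy": 0, "wz": 0},
    {"x": 0, "y": 0, "z": 0, "wx": 0, "wy": 0, "wz": 0},
    {"x": 0, "y": 0, "z": 0, "wx": 0, "wy": 0, "wz": 0},
  ],
)

```text
time_s: 51.65
eef_pos: [0.4457, -0.3598, 0.0152]
tool_rot: [-0.127, -3.139, -0.0]
ft_force: [-0.5, 0.2, -1.1]
grip_width: 0.0495
grip_force: 25.0
```

Call:
drive_tool(
  deltas=[
    {"x": 0, "y": 0, "z": 0, "wx": 0, "wy": 0, "wz": 0},
    {"x": 0, "y": 0, "z": 0, "wx": 0, "wy": 0, "wz": 0},
    {"x": 0, "y": 0, "z": 0, "wx": 0, "wy": 0, "wz": 0},
    {"x": 0, "y": 0, "z": 0, "wx": 0, "wy": 0, "wz": 0},
    {"x": 0, "y": 0, "z": -0.5, "wx": 0, "wy": 0, "wz": 0},
    {"x": 0, "y": 0, "z": -1, "wx": 0, "wy": 0, "wz": 0},
    {"x": 0, "y": 0, "z": -1, "wx": 0, "wy": 0, "wz": 0},
    {"x": 0, "y": 0, "z": -1, "wx": 0, "wy": 0, "wz": 0},
    {"x": 0, "y": 0, "z": -1, "wx": 0, "wy": 0, "wz": 0},
    {"x": 0, "y": 0, "z": -1, "wx": 0, "wy": 0, "wz": 0},
  ],
  hand=-1,
)

```text
time_s: 52.9
eef_pos: [0.4457, -0.3598, 0.1545]
tool_rot: [0.127, 3.138, -0.001]
ft_force: [0.3, 0.7, 0.2]
grip_width: 0.0881
grip_force: 0.0
```

Call:
drive_tool(
  deltas=[
    {"x": 0, "y": 1, "z": -0.5, "wx": 0, "wy": 0, "wz": 0},
    {"x": 0, "y": 1, "z": -0.5, "wx": 0, "wy": 0, "wz": 0},
    {"x": 0, "y": 1, "z": -0.5, "wx": 0, "wy": 0, "wz": 0},
    {"x": 0, "y": 1, "z": -0.5, "wx": 0, "wy": 0, "wz": 0},
    {"x": 0, "y": 1, "z": -0.5, "wx": 0, "wy": 0, "wz": 0},
    {"x": 0, "y": 1, "z": -0.5, "wx": 0, "wy": 0, "wz": 0},
    {"x": 0, "y": 1, "z": -0.5, "wx": 0, "wy": 0, "wz": 0},
    {"x": 0, "y": 1, "z": -0.5, "wx": 0, "wy": 0, "wz": 0},
    {"x": 0, "y": 1, "z": -0.5, "wx": 0, "wy": 0, "wz": 0},
    {"x": 0, "y": 1, "z": -0.5, "wx": 0, "wy": 0, "wz": 0},
  ],
)

```text
time_s: 54.15
eef_pos: [0.4658, -0.1097, 0.279]
tool_rot: [0.127, 3.138, -0.001]
ft_force: [-0.6, 1.0, 0.7]
grip_width: 0.0881
grip_force: 0.0
```

Call:
drive_tool(
  deltas=[
    {"x": 0, "y": 1, "z": 0, "wx": 0, "wy": 0, "wz": 0},
    {"x": 0, "y": 1, "z": 0, "wx": 0, "wy": 0, "wz": 0},
    {"x": 0, "y": 1, "z": 0, "wx": 0, "wy": 0, "wz": 0},
    {"x": 0, "y": 1, "z": 0, "wx": 0, "wy": 0, "wz": 0},
    {"x": 0, "y": 1, "z": 0, "wx": 0, "wy": 0, "wz": 0},
    {"x": 0, "y": 1, "z": 0, "wx": 0, "wy": 0, "wz": 0},
    {"x": 0, "y": 1, "z": 0, "wx": 0, "wy": 0, "wz": 0},
    {"x": 0, "y": 1, "z": 0, "wx": 0, "wy": 0, "wz": 0},
    {"x": 0, "y": 1, "z": 0, "wx": 0, "wy": 0, "wz": 0},
    {"x": 0, "y": 1, "z": 0, "wx": 0, "wy": 0, "wz": 0},
  ],
)

```text
time_s: 55.4
eef_pos: [0.4861, 0.1393, 0.2786]
tool_rot: [0.127, 3.138, 0.0]
ft_force: [-0.3, -0.3, -0.0]
grip_width: 0.088
grip_force: 0.0
```

Call:
drive_tool(
  deltas=[
    {"x": -0.2, "y": 1, "z": 0, "wx": 0, "wy": 0, "wz": -0.03},
    {"x": -0.2, "y": 1, "z": 0, "wx": 0, "wy": 0, "wz": 0},
    {"x": -0.2, "y": 1, "z": 0, "wx": 0, "wy": 0, "wz": 0},
    {"x": -0.2, "y": 1, "z": 0, "wx": 0, "wy": 0, "wz": 0},
    {"x": -0.2, "y": 1, "z": 0, "wx": 0, "wy": 0, "wz": 0},
    {"x": -0.2, "y": 0.8, "z": 0, "wx": 0, "wy": 0, "wz": 0},
    {"x": -0.2, "y": 0.6, "z": 0, "wx": 0, "wy": 0, "wz": 0},
    {"x": 0, "y": 0, "z": 0, "wx": 0, "wy": 0, "wz": 0},
    {"x": 0, "y": 0, "z": 0, "wx": 0, "wy": 0, "wz": 0},
    {"x": 0, "y": 0, "z": 0, "wx": 0, "wy": 0, "wz": 0},
  ],
)

```text
time_s: 56.65
eef_pos: [0.53, 0.2957, 0.2781]
tool_rot: [0.081, 3.14, 0.0]
ft_force: [-1.2, 1.2, 0.0]
grip_width: 0.0879
grip_force: 0.0
```

```bash
python3 look.py w4.png walnut wenge
python3 - <<'E'
from h import *
c,im=snap('scene','p2.png')
cv2.imwrite('pics/p2c.png',cv2.resize(im[:,:,::-1],(800,600),interpolation=3))
E
```

```text
56.65 [0.5300364  0.29574937 0.27811127] 0.002819042470024126 [ 0.32  0.48  1.16 -0.    1.5  -1.2 ]
walnut 0.56 4568 [331.  72.] [74. 37. 21.] [array([ 0.4334,  0.3951, -0.0423]), np.float64(0.0298)]
```

View pics/p2c.png

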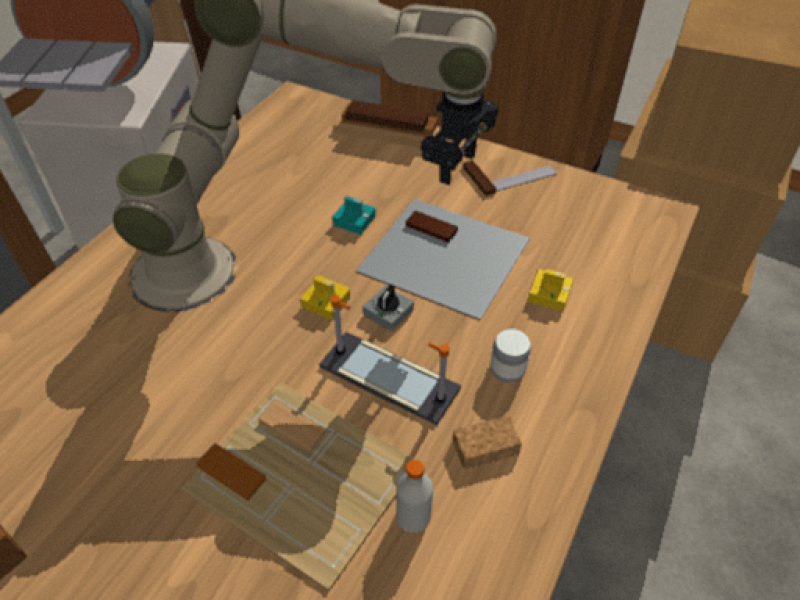

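Maple at (290,430) sits in its outline. Oak at (231,471) looks shifted toward the left, so it may have been knocked. I'll measure both.

Run:
```python
from h import *
V={}
for cn in('scene','side'):
    c,im=snap(cn,'q_'+cn+'.png')
    for n,p in (('oak',[.4457,-.3597]),('maple',[.4564,-.2302])):
        for d in manip.silhouettes(cn,n)[:2]:
            m=d['pixels']; print(cn,n,round(d['confidence'],2),np.round(d['xy']),m.sum(),back(c,d['xy'],.02)[0,:2].round(4),[np.round(v,4) for v in fit([(c,m.astype(float))],'board',[*back(c,d['xy'],.018)[0,:2],-.08],.01)])
```

```text
scene oak 0.59 [148. 302.] 835 [ 0.4213 -0.3598] [array([ 0.416 , -0.3593, -0.081 ]), np.float64(0.0403)]
scene maple 0.6 [186. 272.] 769 [ 0.4579 -0.2311] [array([ 0.4589, -0.2311, -0.0819]), np.float64(0.0599)]
side oak 0.76 [299. 325.] 1253 [ 0.412  -0.3577] [array([ 0.4157, -0.3578, -0.0869]), np.float64(0.1048)]
side oak 0.32 [284. 278.] 869 [ 0.4578 -0.2259] [array([ 0.4593, -0.2296, -0.0387]), np.float64(0.1141)]
side maple 0.6 [284. 277.] 933 [ 0.4589 -0.2238] [array([ 0.4589, -0.2291, -0.0839]), np.float64(0.0572)]
```

Oak was knocked about 30 mm in −x, to (0.416, −0.359). I'll mend that before going on.

Call:
drive_tool(
  deltas=[
    {"x": 0, "y": 0, "z": 0, "wx": 0, "wy": 0, "wz": 0.03},
    {"x": 0.1, "y": -1, "z": 0, "wx": 0, "wy": 0, "wz": 0},
    {"x": 0.1, "y": -1, "z": 0, "wx": 0, "wy": 0, "wz": 0},
    {"x": 0.1, "y": -1, "z": 0, "wx": 0, "wy": 0, "wz": 0},
    {"x": 0.1, "y": -1, "z": 0, "wx": 0, "wy": 0, "wz": 0},
    {"x": 0.1, "y": -1, "z": 0, "wx": 0, "wy": 0, "wz": 0},
    {"x": 0.1, "y": -1, "z": 0, "wx": 0, "wy": 0, "wz": 0},
    {"x": 0.1, "y": -1, "z": 0, "wx": 0, "wy": 0, "wz": 0},
    {"x": 0.1, "y": -1, "z": 0, "wx": 0, "wy": 0, "wz": 0},
    {"x": 0.1, "y": -1, "z": 0, "wx": 0, "wy": 0, "wz": 0},
  ],
)

```text
time_s: 58.4
eef_pos: [0.4893, 0.0731, 0.2778]
tool_rot: [0.129, 3.139, -0.0]
ft_force: [-0.5, -0.1, -0.5]
grip_width: 0.0882
grip_force: 0.0
```

Call:
drive_tool(
  deltas=[
    {"x": 0.1, "y": -1, "z": 0, "wx": 0, "wy": 0, "wz": 0},
    {"x": 0.1, "y": -1, "z": 0, "wx": 0, "wy": 0, "wz": 0},
    {"x": 0.1, "y": -1, "z": 0, "wx": 0, "wy": 0, "wz": 0},
    {"x": 0.1, "y": -1, "z": 0, "wx": 0, "wy": 0, "wz": 0},
    {"x": 0.1, "y": -1, "z": 0, "wx": 0, "wy": 0, "wz": 0},
    {"x": 0.1, "y": -1, "z": 0, "wx": 0, "wy": 0, "wz": 0},
    {"x": 0.1, "y": -1, "z": 0, "wx": 0, "wy": 0, "wz": 0},
    {"x": 0.1, "y": -1, "z": 0, "wx": 0, "wy": 0, "wz": 0},
    {"x": 0.1, "y": -1, "z": 0, "wx": 0, "wy": 0, "wz": 0},
    {"x": 0.1, "y": -1, "z": 0, "wx": 0, "wy": 0, "wz": 0},
  ],
)

```text
time_s: 59.65
eef_pos: [0.4441, -0.1741, 0.2778]
tool_rot: [0.129, 3.139, -0.0]
ft_force: [0.6, -0.3, 1.1]
grip_width: 0.088
grip_force: 0.0
```

Call:
drive_tool(
  deltas=[
    {"x": 0.1, "y": -1, "z": 0.4, "wx": 0, "wy": 0, "wz": 0},
    {"x": 0.1, "y": -1, "z": 0.4, "wx": 0, "wy": 0, "wz": 0},
    {"x": 0.1, "y": -1, "z": 0.4, "wx": 0, "wy": 0, "wz": 0},
    {"x": 0.1, "y": -1, "z": 0.4, "wx": 0, "wy": 0, "wz": 0},
    {"x": 0.1, "y": -1, "z": 0.4, "wx": 0, "wy": 0, "wz": 0},
    {"x": 0.02, "y": -1, "z": 0.4, "wx": 0, "wy": 0, "wz": 0},
    {"x": 0, "y": -0.9, "z": 0.4, "wx": 0, "wy": 0, "wz": 0},
    {"x": 0, "y": -0.5, "z": 0.5, "wx": 0, "wy": 0, "wz": 0},
    {"x": 0, "y": -0.1, "z": 0.7, "wx": 0, "wy": 0, "wz": 0},
    {"x": 0, "y": 0, "z": 0, "wx": 0, "wy": 0, "wz": 0},
  ],
)

```text
time_s: 60.9
eef_pos: [0.4158, -0.3588, 0.1763]
tool_rot: [-0.128, -3.137, -0.003]
ft_force: [0.7, 0.5, -0.5]
grip_width: 0.0881
grip_force: 0.0
```

```bash
python3 plan.py .416 -.3588 .0142 85.35 8
python3 - <<'E'
from h import *
c,im=snap('scene','q2.png')
for d in manip.silhouettes('scene','oak')[:2]: print(d['confidence'],d['xy'],d['pixels'].sum())
E
```

```text
t 60.9 pos [ 0.4158 -0.3588  0.1763] yaw 85.34 tilt [-0.0016  0.0023] q6 -2.41 w 0.0881 d [   0.2   -0.  -162.1]
[{"x": -0.003, "y": -0.002, "z": 0.811}, {"x": -0.002, "y": -0.002, "z": 0.811}, {"x": -0.002, "y": -0.001, "z": 0.811}, {"x": -0.002, "y": -0.001, "z": 0.811}, {"x": -0.002, "y": -0.001, "z": 0.811}, {"x": -0.002, "y": -0.001, "z": 0.811}, {"x": -0.001, "y": -0.001, "z": 0.811}, {"x": -0.001, "y": -0.0, "z": 0.811}]
0.6 [145.2, 303.3] 823
```

Run:
```python
from h import *
for cn in('scene','side'):
    c,im=snap(cn,'q3.png')
    for d in manip.silhouettes(cn,'oak')[:1]: 
        m=d['pixels'];print(d['confidence'],d['xy'],m.sum(),fit([(c,m.astype(float))],'board',[.416,-.359,-.08],.01))
```

```text
0.7 [149.5, 302.5] 773 (array([ 0.41610498, -0.35817739, -0.084563  ]), np.float64(0.08589900905423231))
0.58 [300.0, 325.6] 1377 (array([ 0.41590824, -0.35835765, -0.07138159]), np.float64(0.03848025526314325))
```

Call:
drive_tool(
  deltas=[
    {"x": 0, "y": 0, "z": 0.6, "wx": 0, "wy": 0, "wz": 0},
    {"x": 0, "y": 0, "z": 0.6, "wx": 0, "wy": 0, "wz": 0},
    {"x": 0, "y": 0, "z": 0.6, "wx": 0, "wy": 0, "wz": 0},
    {"x": 0, "y": 0, "z": 0.6, "wx": 0, "wy": 0, "wz": 0},
    {"x": 0, "y": 0, "z": 0.6, "wx": 0, "wy": 0, "wz": 0},
    {"x": 0, "y": 0, "z": 0.6, "wx": 0, "wy": 0, "wz": 0},
    {"x": 0, "y": 0, "z": 0.4, "wx": 0, "wy": 0, "wz": 0},
    {"x": 0, "y": 0, "z": 0, "wx": 0, "wy": 0, "wz": 0},
    {"x": 0, "y": 0, "z": 0, "wx": 0, "wy": 0, "wz": 0},
    {"x": 0, "y": 0, "z": 0, "wx": 0, "wy": 0, "wz": 0},
  ],
)

```text
time_s: 62.45
eef_pos: [0.4163, -0.3593, 0.0782]
tool_rot: [0.127, 3.138, -0.001]
ft_force: [-0.0, 0.4, 0.1]
grip_width: 0.0879
grip_force: 0.0
```

Call:
drive_tool(
  deltas=[
    {"x": 0, "y": 0, "z": 0.6, "wx": 0, "wy": 0, "wz": 0},
    {"x": 0, "y": 0, "z": 0.6, "wx": 0, "wy": 0, "wz": 0},
    {"x": 0, "y": 0, "z": 0.6, "wx": 0, "wy": 0, "wz": 0},
    {"x": 0, "y": 0, "z": 0.5, "wx": 0, "wy": 0, "wz": 0},
    {"x": 0, "y": 0, "z": 0.25, "wx": 0, "wy": 0, "wz": 0},
    {"x": 0, "y": 0, "z": 0, "wx": 0, "wy": 0, "wz": 0},
    {"x": 0, "y": 0, "z": 0, "wx": 0, "wy": 0, "wz": 0},
    {"x": 0, "y": 0, "z": 0, "wx": 0, "wy": 0, "wz": 0},
    {"x": 0, "y": 0, "z": 0, "wx": 0, "wy": 0, "wz": 0},
    {"x": 0, "y": 0, "z": 0, "wx": 0, "wy": 0, "wz": 0},
  ],
)

```text
time_s: 63.7
eef_pos: [0.4161, -0.3591, 0.0141]
tool_rot: [0.128, 3.139, -0.0]
ft_force: [-0.0, -0.3, 0.5]
grip_width: 0.0883
grip_force: 0.0
```

Call:
drive_tool(
  deltas=[
    {"x": 0, "y": 0, "z": 0, "wx": 0, "wy": 0, "wz": 0},
    {"x": 0, "y": 0, "z": 0, "wx": 0, "wy": 0, "wz": 0},
    {"x": 0, "y": 0, "z": 0, "wx": 0, "wy": 0, "wz": 0},
    {"x": 0, "y": 0, "z": 0, "wx": 0, "wy": 0, "wz": 0},
    {"x": 0, "y": 0, "z": 0, "wx": 0, "wy": 0, "wz": 0},
    {"x": 0, "y": 0, "z": 0, "wx": 0, "wy": 0, "wz": 0},
    {"x": 0, "y": 0, "z": 0, "wx": 0, "wy": 0, "wz": 0},
    {"x": 0, "y": 0, "z": 0, "wx": 0, "wy": 0, "wz": 0},
    {"x": 0, "y": 0, "z": 0, "wx": 0, "wy": 0, "wz": 0},
    {"x": 0, "y": 0, "z": 0, "wx": 0, "wy": 0, "wz": 0},
  ],
  hand=1,
  squeeze=20,
)

```text
time_s: 64.95
eef_pos: [0.4161, -0.3591, 0.014]
tool_rot: [-0.127, -3.139, 0.0]
ft_force: [-0.1, 0.0, 0.2]
grip_width: 0.05
grip_force: 20.0
```

Call:
drive_tool(
  deltas=[
    {"x": 0, "y": 0, "z": -0.2, "wx": 0, "wy": 0, "wz": 0},
    {"x": 0, "y": 0, "z": -0.2, "wx": 0, "wy": 0, "wz": 0},
    {"x": -0.3, "y": 0.02, "z": 0, "wx": 0, "wy": 0, "wz": 0},
    {"x": -0.3, "y": 0.02, "z": 0, "wx": 0, "wy": 0, "wz": 0},
    {"x": -0.3, "y": 0.02, "z": 0, "wx": 0, "wy": 0, "wz": 0},
    {"x": -0.34, "y": 0.02, "z": 0, "wx": 0, "wy": 0, "wz": 0},
    {"x": 0, "y": 0, "z": 0, "wx": 0, "wy": 0, "wz": 0},
    {"x": 0, "y": 0, "z": 0.2, "wx": 0, "wy": 0, "wz": 0},
    {"x": 0, "y": 0, "z": 0.19, "wx": 0, "wy": 0, "wz": 0},
    {"x": 0, "y": 0, "z": 0, "wx": 0, "wy": 0, "wz": 0},
  ],
)

```text
time_s: 66.2
eef_pos: [0.4469, -0.3596, 0.0139]
tool_rot: [-0.128, -3.139, -0.0]
ft_force: [0.5, 0.5, -0.6]
grip_width: 0.0497
grip_force: 20.0
```

```bash
python3 plan.py .4475 -.3597 .0142 85.35 1
```

```text
t 66.2 pos [ 0.4469 -0.3596  0.0139] yaw 85.33 tilt [-0.0003  0.0003] q6 -2.37 w 0.0497 d [ 0.6 -0.1  0.3]
[{"x": -0.023, "y": -0.002, "z": -0.012}]
```

Release and head to the walnut.

Call:
drive_tool(
  deltas=[
    {"x": 0, "y": 0, "z": 0, "wx": 0, "wy": 0, "wz": 0},
    {"x": 0, "y": 0, "z": 0, "wx": 0, "wy": 0, "wz": 0},
    {"x": 0, "y": 0, "z": 0, "wx": 0, "wy": 0, "wz": 0},
    {"x": 0, "y": 0, "z": 0, "wx": 0, "wy": 0, "wz": 0},
    {"x": 0, "y": 0, "z": -0.5, "wx": 0, "wy": 0, "wz": 0},
    {"x": 0, "y": 0, "z": -1, "wx": 0, "wy": 0, "wz": 0},
    {"x": 0, "y": 0, "z": -1, "wx": 0, "wy": 0, "wz": 0},
    {"x": 0, "y": 0, "z": -1, "wx": 0, "wy": 0, "wz": 0},
    {"x": 0, "y": 0, "z": -1, "wx": 0, "wy": 0, "wz": 0},
    {"x": 0, "y": 0, "z": -1, "wx": 0, "wy": 0, "wz": 0},
  ],
  hand=-1,
)

```text
time_s: 67.45
eef_pos: [0.4472, -0.3596, 0.1535]
tool_rot: [0.127, 3.138, -0.001]
ft_force: [-0.6, 0.8, 0.9]
grip_width: 0.0884
grip_force: 0.0
```

Call:
drive_tool(
  deltas=[
    {"x": 0, "y": 1, "z": -0.5, "wx": 0, "wy": 0, "wz": 0},
    {"x": 0, "y": 1, "z": -0.5, "wx": 0, "wy": 0, "wz": 0},
    {"x": 0, "y": 1, "z": -0.5, "wx": 0, "wy": 0, "wz": 0},
    {"x": 0, "y": 1, "z": -0.5, "wx": 0, "wy": 0, "wz": 0},
    {"x": 0, "y": 1, "z": -0.5, "wx": 0, "wy": 0, "wz": 0},
    {"x": 0, "y": 1, "z": -0.5, "wx": 0, "wy": 0, "wz": 0},
    {"x": 0, "y": 1, "z": -0.5, "wx": 0, "wy": 0, "wz": 0},
    {"x": 0, "y": 1, "z": -0.5, "wx": 0, "wy": 0, "wz": 0},
    {"x": 0, "y": 1, "z": -0.5, "wx": 0, "wy": 0, "wz": 0},
    {"x": 0, "y": 1, "z": -0.5, "wx": 0, "wy": 0, "wz": 0},
  ],
)

```text
time_s: 68.7
eef_pos: [0.4673, -0.1095, 0.2781]
tool_rot: [0.127, 3.138, -0.001]
ft_force: [-0.4, -0.0, -0.0]
grip_width: 0.088
grip_force: 0.0
```

Call:
drive_tool(
  deltas=[
    {"x": 0, "y": 1, "z": 0, "wx": 0, "wy": 0, "wz": 0},
    {"x": 0, "y": 1, "z": 0, "wx": 0, "wy": 0, "wz": 0},
    {"x": 0, "y": 1, "z": 0, "wx": 0, "wy": 0, "wz": 0},
    {"x": 0, "y": 1, "z": 0, "wx": 0, "wy": 0, "wz": 0},
    {"x": 0, "y": 1, "z": 0, "wx": 0, "wy": 0, "wz": 0},
    {"x": 0, "y": 1, "z": 0, "wx": 0, "wy": 0, "wz": 0},
    {"x": 0, "y": 1, "z": 0, "wx": 0, "wy": 0, "wz": 0},
    {"x": 0, "y": 1, "z": 0, "wx": 0, "wy": 0, "wz": 0},
    {"x": 0, "y": 1, "z": 0, "wx": 0, "wy": 0, "wz": 0},
    {"x": 0, "y": 1, "z": 0, "wx": 0, "wy": 0, "wz": 0},
  ],
)

```text
time_s: 69.95
eef_pos: [0.4875, 0.1396, 0.2777]
tool_rot: [0.127, 3.138, 0.0]
ft_force: [0.2, -0.9, 0.1]
grip_width: 0.0881
grip_force: 0.0
```

Call:
drive_tool(
  deltas=[
    {"x": -0.2, "y": 1, "z": 0, "wx": 0, "wy": 0, "wz": -0.03},
    {"x": -0.2, "y": 1, "z": 0, "wx": 0, "wy": 0, "wz": 0},
    {"x": -0.2, "y": 1, "z": 0, "wx": 0, "wy": 0, "wz": 0},
    {"x": -0.2, "y": 1, "z": 0, "wx": 0, "wy": 0, "wz": 0},
    {"x": -0.2, "y": 1, "z": 0, "wx": 0, "wy": 0, "wz": 0},
    {"x": -0.2, "y": 1, "z": 0, "wx": 0, "wy": 0, "wz": 0},
    {"x": -0.2, "y": 0.9, "z": 0, "wx": 0, "wy": 0, "wz": 0},
    {"x": 0, "y": 0.6, "z": 0, "wx": 0, "wy": 0, "wz": 0},
    {"x": 0, "y": 0, "z": 0, "wx": 0, "wy": 0, "wz": 0},
    {"x": 0, "y": 0, "z": 0, "wx": 0, "wy": 0, "wz": 0},
  ],
)

```text
time_s: 71.2
eef_pos: [0.5329, 0.3234, 0.277]
tool_rot: [0.081, 3.14, -0.0]
ft_force: [0.4, -0.4, -0.1]
grip_width: 0.0879
grip_force: 0.0
```

```bash
python3 look.py w5.png walnut
cat > final.py <<'E'
from h import *; import sys
for cn in('scene','side'):
    c,im=snap(cn,'f_'+cn+'.png')
    for n in sys.argv[1:]:
        for d in manip.silhouettes(cn,n)[:2]:
            m=d['pixels']; print(cn,n,round(d['confidence'],2),np.round(d['xy']),m.sum(),[np.round(v,4) for v in fit([(c,m.astype(float))],'board',[*back(c,d['xy'],.018)[0,:2],-.08],.01)])
E
python3 final.py oak maple
```

```text
71.2 [0.53290308 0.32344511 0.27702559] 0.004846048518920353 [ 0.36  0.52  1.1  -0.    1.52 -1.16]
walnut 0.68 4466 [309.  73.] [74. 36. 20.] [array([ 0.4338,  0.3951, -0.0427]), np.float64(0.041)]
scene oak 0.93 [155. 307.] 804 [array([ 0.4474, -0.3598, -0.0705]), np.float64(0.0761)]
scene maple 0.94 [186. 270.] 699 [array([ 0.4579, -0.2315, -0.0701]), np.float64(0.0762)]
side oak 0.56 [311. 320.] 1261 [array([ 0.4468, -0.3586, -0.0679]), np.float64(0.0619)]
side maple 0.61 [284. 276.] 947 [array([ 0.459 , -0.2291, -0.0845]), np.float64(0.0568)]
side maple 0.57 [351. 217.] 594 [array([ 0.7896, -0.0933,  0.82  ]), np.float64(0.2361)]
```

Call:
drive_tool(
  deltas=[
    {"x": 0, "y": 0, "z": 0.6, "wx": 0, "wy": 0, "wz": -0.009},
    {"x": 0.5, "y": 0.32, "z": 0.6, "wx": 0, "wy": 0, "wz": 0},
    {"x": 0.5, "y": 0.32, "z": 0.6, "wx": 0, "wy": 0, "wz": 0},
    {"x": 0.5, "y": 0.32, "z": 0.6, "wx": 0, "wy": 0, "wz": 0},
    {"x": 0.5, "y": 0.32, "z": 0.6, "wx": 0, "wy": 0, "wz": 0},
    {"x": 0.5, "y": 0.32, "z": 0.6, "wx": 0, "wy": 0, "wz": 0},
    {"x": 0.5, "y": 0.32, "z": 0.6, "wx": 0, "wy": 0, "wz": 0},
    {"x": 0.5, "y": 0.32, "z": 0.6, "wx": 0, "wy": 0, "wz": 0},
    {"x": 0.4, "y": 0.3, "z": 0.6, "wx": 0, "wy": 0, "wz": 0},
    {"x": 0.19, "y": 0.15, "z": 0.6, "wx": 0, "wy": 0, "wz": 0},
  ],
)

```text
time_s: 72.85
eef_pos: [0.4331, 0.3958, 0.1255]
tool_rot: [-0.065, -3.141, 0.0]
ft_force: [-0.0, 0.8, 0.0]
grip_width: 0.088
grip_force: 0.0
```

Call:
drive_tool(
  deltas=[
    {"x": 0, "y": 0, "z": 0.5, "wx": 0, "wy": 0, "wz": 0},
    {"x": 0, "y": 0, "z": 0.5, "wx": 0, "wy": 0, "wz": 0},
    {"x": 0, "y": 0, "z": 0.5, "wx": 0, "wy": 0, "wz": 0},
    {"x": 0, "y": 0, "z": 0.5, "wx": 0, "wy": 0, "wz": 0},
    {"x": 0, "y": 0, "z": 0, "wx": 0, "wy": 0, "wz": 0},
    {"x": 0, "y": 0, "z": 0, "wx": 0, "wy": 0, "wz": 0},
    {"x": 0, "y": 0, "z": 0, "wx": 0, "wy": 0, "wz": 0},
    {"x": 0, "y": 0, "z": 0, "wx": 0, "wy": 0, "wz": 0},
    {"x": 0, "y": 0, "z": 0, "wx": 0, "wy": 0, "wz": 0},
    {"x": 0, "y": 0, "z": 0, "wx": 0, "wy": 0, "wz": 0},
  ],
)

```text
time_s: 74.1
eef_pos: [0.4337, 0.3955, 0.0768]
tool_rot: [0.066, 3.141, 0.0]
ft_force: [0.4, -0.6, -0.8]
grip_width: 0.0875
grip_force: 0.0
```

```bash
python3 plan.py .4337 .3951 .0075 87.55 5
```

```text
t 74.1 pos [0.4337 0.3955 0.0768] yaw 87.58 tilt [0.0001 0.    ] q6 -0.99 w 0.0875 d [ -0.   -0.4 -69.3]
[{"x": -0.0, "y": -0.003, "z": 0.554}, {"x": -0.0, "y": -0.003, "z": 0.554}, {"x": -0.0, "y": -0.003, "z": 0.554}, {"x": -0.0, "y": -0.003, "z": 0.554}, {"x": -0.0, "y": -0.003, "z": 0.554}]
```

Call:
drive_tool(
  deltas=[
    {"x": 0, "y": 0, "z": 0.6, "wx": 0, "wy": 0, "wz": 0},
    {"x": 0, "y": 0, "z": 0.6, "wx": 0, "wy": 0, "wz": 0},
    {"x": 0, "y": 0, "z": 0.6, "wx": 0, "wy": 0, "wz": 0},
    {"x": 0, "y": 0, "z": 0.6, "wx": 0, "wy": 0, "wz": 0},
    {"x": 0, "y": 0, "z": 0.36, "wx": 0, "wy": 0, "wz": 0},
    {"x": 0, "y": 0, "z": 0, "wx": 0, "wy": 0, "wz": 0},
    {"x": 0, "y": 0, "z": 0, "wx": 0, "wy": 0, "wz": 0},
    {"x": 0, "y": 0, "z": 0, "wx": 0, "wy": 0, "wz": 0},
    {"x": 0, "y": 0, "z": 0, "wx": 0, "wy": 0, "wz": 0},
    {"x": 0, "y": 0, "z": 0, "wx": 0, "wy": 0, "wz": 0},
  ],
)

```text
time_s: 75.35
eef_pos: [0.4337, 0.3956, 0.0079]
tool_rot: [0.066, 3.141, 0.0]
ft_force: [-0.4, -0.0, 0.2]
grip_width: 0.0882
grip_force: 0.0
```

Call:
drive_tool(
  deltas=[
    {"x": 0, "y": 0, "z": 0, "wx": 0, "wy": 0, "wz": 0},
    {"x": 0, "y": 0, "z": 0, "wx": 0, "wy": 0, "wz": 0},
    {"x": 0, "y": 0, "z": 0, "wx": 0, "wy": 0, "wz": 0},
    {"x": 0, "y": 0, "z": 0, "wx": 0, "wy": 0, "wz": 0},
    {"x": 0, "y": 0, "z": 0, "wx": 0, "wy": 0, "wz": 0},
    {"x": 0, "y": 0, "z": 0, "wx": 0, "wy": 0, "wz": 0},
    {"x": 0, "y": 0, "z": 0, "wx": 0, "wy": 0, "wz": 0},
    {"x": 0, "y": 0, "z": 0, "wx": 0, "wy": 0, "wz": 0},
    {"x": 0, "y": 0, "z": 0, "wx": 0, "wy": 0, "wz": 0},
    {"x": 0, "y": 0, "z": 0, "wx": 0, "wy": 0, "wz": 0},
  ],
  hand=1,
  squeeze=25,
)

```text
time_s: 76.6
eef_pos: [0.4337, 0.3955, 0.0077]
tool_rot: [-0.066, -3.141, 0.0]
ft_force: [0.3, 0.3, 0.3]
grip_width: 0.0498
grip_force: 25.0
```

Call:
drive_tool(
  deltas=[
    {"x": 0, "y": 0, "z": -0.8, "wx": 0, "wy": 0, "wz": 0},
    {"x": 0, "y": 0, "z": -0.8, "wx": 0, "wy": 0, "wz": 0},
    {"x": 0, "y": 0, "z": -0.8, "wx": 0, "wy": 0, "wz": 0},
    {"x": 0, "y": 0, "z": -0.8, "wx": 0, "wy": 0, "wz": 0},
    {"x": 0, "y": 0, "z": -0.8, "wx": 0, "wy": 0, "wz": 0},
    {"x": 0, "y": 0, "z": -0.8, "wx": 0, "wy": 0, "wz": 0},
    {"x": 0, "y": 0, "z": -0.8, "wx": 0, "wy": 0, "wz": 0},
    {"x": 0, "y": 0, "z": -0.8, "wx": 0, "wy": 0, "wz": 0},
    {"x": 0, "y": 0, "z": -0.8, "wx": 0, "wy": 0, "wz": 0},
    {"x": 0, "y": 0, "z": -0.9, "wx": 0, "wy": 0, "wz": 0},
  ],
)

```text
time_s: 77.85
eef_pos: [0.4334, 0.3954, 0.2106]
tool_rot: [-0.066, -3.14, 0.001]
ft_force: [-0.3, -0.7, 0.0]
grip_width: 0.0496
grip_force: 25.0
```

```bash
python3 plan.py .5551 -.0375 .21 87.64 20|cut -c1-400
```

```text
t 77.8 pos [0.4334 0.3954 0.2106] yaw 87.58 tilt [-0.0007 -0.0004] q6 -0.99 w 0.0496 d [ 121.7 -432.9   -0.6]
[{"x": -0.28, "y": -0.855, "z": 0.001}, {"x": -0.28, "y": -0.855, "z": 0.001}, {"x": -0.28, "y": -0.855, "z": 0.001}, {"x": -0.279, "y": -0.855, "z": 0.001}, {"x": -0.279, "y": -0.855, "z": 0.001}, {"x": -0.279, "y": -0.855, "z": 0.001}, {"x": -0.279, "y": -0.855, "z": 0.001}, {"x": -0.279, "y": -0.855, "z": 0.001}, {"x": -0.279, "y": -0.855, "z": 0.001}, {"x": -0.279, "y": -0.855, "z": 0.001}, {"
```

Call:
drive_tool(
  deltas=[
    {"x": -0.3, "y": -0.95, "z": 0, "wx": 0, "wy": 0, "wz": 0},
    {"x": -0.3, "y": -0.95, "z": 0, "wx": 0, "wy": 0, "wz": 0},
    {"x": -0.3, "y": -0.95, "z": 0, "wx": 0, "wy": 0, "wz": 0},
    {"x": -0.3, "y": -0.95, "z": 0, "wx": 0, "wy": 0, "wz": 0},
    {"x": -0.3, "y": -0.95, "z": 0, "wx": 0, "wy": 0, "wz": 0},
    {"x": -0.3, "y": -0.95, "z": 0, "wx": 0, "wy": 0, "wz": 0},
    {"x": -0.3, "y": -0.95, "z": 0, "wx": 0, "wy": 0, "wz": 0},
    {"x": -0.3, "y": -0.95, "z": 0, "wx": 0, "wy": 0, "wz": 0},
    {"x": -0.3, "y": -0.95, "z": 0, "wx": 0, "wy": 0, "wz": 0},
    {"x": -0.3, "y": -0.95, "z": 0, "wx": 0, "wy": 0, "wz": 0},
  ],
)

```text
time_s: 79.1
eef_pos: [0.4986, 0.1543, 0.2101]
tool_rot: [-0.066, -3.141, -0.0]
ft_force: [0.3, 0.3, 0.1]
grip_width: 0.0499
grip_force: 25.0
```

Call:
drive_tool(
  deltas=[
    {"x": -0.3, "y": -0.9, "z": 0, "wx": 0, "wy": 0, "wz": 0},
    {"x": -0.3, "y": -0.9, "z": 0, "wx": 0, "wy": 0, "wz": 0},
    {"x": -0.3, "y": -0.9, "z": 0, "wx": 0, "wy": 0, "wz": 0},
    {"x": -0.3, "y": -0.9, "z": 0, "wx": 0, "wy": 0, "wz": 0},
    {"x": -0.3, "y": -0.9, "z": 0, "wx": 0, "wy": 0, "wz": 0},
    {"x": -0.3, "y": -0.9, "z": 0, "wx": 0, "wy": 0, "wz": 0},
    {"x": -0.3, "y": -0.9, "z": 0, "wx": 0, "wy": 0, "wz": 0},
    {"x": -0.3, "y": -0.9, "z": 0, "wx": 0, "wy": 0, "wz": 0},
    {"x": -0.13, "y": -0.3, "z": 0, "wx": 0, "wy": 0, "wz": 0},
    {"x": -0.06, "y": -0.1, "z": 0, "wx": 0, "wy": 0, "wz": 0},
  ],
)

```text
time_s: 80.35
eef_pos: [0.5552, -0.0374, 0.2101]
tool_rot: [-0.067, -3.141, -0.0]
ft_force: [1.4, -0.1, -0.7]
grip_width: 0.0498
grip_force: 25.0
```

Call:
drive_tool(
  deltas=[
    {"x": 0, "y": 0, "z": 0.4, "wx": 0, "wy": 0, "wz": 0},
    {"x": 0, "y": 0, "z": 0.5, "wx": 0, "wy": 0, "wz": 0},
    {"x": 0, "y": 0, "z": 0.5, "wx": 0, "wy": 0, "wz": 0},
    {"x": 0, "y": 0, "z": 0.4, "wx": 0, "wy": 0, "wz": 0},
    {"x": 0, "y": 0, "z": 0.3, "wx": 0, "wy": 0, "wz": 0},
    {"x": 0, "y": 0, "z": 0, "wx": 0, "wy": 0, "wz": 0},
    {"x": 0, "y": 0, "z": 0, "wx": 0, "wy": 0, "wz": 0},
    {"x": 0, "y": 0, "z": 0, "wx": 0, "wy": 0, "wz": 0},
    {"x": 0, "y": 0, "z": 0, "wx": 0, "wy": 0, "wz": 0},
    {"x": 0, "y": 0, "z": 0, "wx": 0, "wy": 0, "wz": 0},
  ],
)

```text
time_s: 81.6
eef_pos: [0.5553, -0.0375, 0.1578]
tool_rot: [0.066, 3.141, -0.0]
ft_force: [0.1, 0.6, -1.7]
grip_width: 0.05
grip_force: 25.0
```

```bash
python3 plan.py .5551 -.0375 .1558 87.64 1;python3 chk.py walnut
```

```text
t 81.6 pos [ 0.5553 -0.0375  0.1578] yaw 87.58 tilt [ 0.0002 -0.0001] q6 -1.81 w 0.05 d [-0.2  0.  -2. ]
[{"x": 0.008, "y": 0.001, "z": 0.081}]
scene 0.92 [258. 212.] mask in predicted 0.977 354 pred 756 extent mask x [246 270] pred [225 270] y [201 223] [193 223]
side 0.73 [275. 186.] mask in predicted 0.977 429 pred 657 extent mask x [257 302] pred [256 303] y [177 195] [174 196]
```

Call:
drive_tool(
  deltas=[
    {"x": 0, "y": 0, "z": 0.08, "wx": 0, "wy": 0, "wz": 0},
    {"x": 0, "y": 0, "z": 0, "wx": 0, "wy": 0, "wz": 0},
    {"x": 0, "y": 0, "z": 0, "wx": 0, "wy": 0, "wz": 0},
    {"x": 0, "y": 0, "z": 0, "wx": 0, "wy": 0, "wz": 0},
    {"x": 0, "y": 0, "z": 0, "wx": 0, "wy": 0, "wz": 0},
    {"x": 0, "y": 0, "z": 0, "wx": 0, "wy": 0, "wz": 0},
    {"x": 0, "y": 0, "z": 0, "wx": 0, "wy": 0, "wz": 0},
    {"x": 0, "y": 0, "z": 0, "wx": 0, "wy": 0, "wz": 0},
    {"x": 0, "y": 0, "z": 0, "wx": 0, "wy": 0, "wz": 0},
    {"x": 0, "y": 0, "z": 0, "wx": 0, "wy": 0, "wz": 0},
  ],
)

```text
time_s: 83.05
eef_pos: [0.5553, -0.0375, 0.1557]
tool_rot: [-0.066, -3.141, 0.0]
ft_force: [-0.5, -0.5, -0.2]
grip_width: 0.0501
grip_force: 25.0
```

Call:
drive_tool(
  deltas=[
    {"x": 0, "y": 0, "z": 0, "wx": 0, "wy": 0, "wz": 0},
    {"x": 0, "y": 0, "z": 0, "wx": 0, "wy": 0, "wz": 0},
    {"x": 0, "y": 0, "z": 0, "wx": 0, "wy": 0, "wz": 0},
    {"x": 0, "y": 0, "z": 0, "wx": 0, "wy": 0, "wz": 0},
    {"x": 0, "y": 0, "z": 0, "wx": 0, "wy": 0, "wz": 0},
    {"x": 0, "y": 0, "z": 0, "wx": 0, "wy": 0, "wz": 0},
    {"x": 0, "y": 0, "z": 0, "wx": 0, "wy": 0, "wz": 0},
    {"x": 0, "y": 0, "z": 0, "wx": 0, "wy": 0, "wz": 0},
    {"x": 0, "y": 0, "z": 0, "wx": 0, "wy": 0, "wz": 0},
    {"x": 0, "y": 0, "z": 0, "wx": 0, "wy": 0, "wz": 0},
  ],
)

```text
time_s: 84.3
eef_pos: [0.5553, -0.0375, 0.1557]
tool_rot: [0.066, 3.141, -0.0]
ft_force: [0.4, -0.1, -1.5]
grip_width: 0.0496
grip_force: 25.0
```

Call:
drive_tool(
  deltas=[
    {"x": 0, "y": 0, "z": 0, "wx": 0, "wy": 0, "wz": 0},
    {"x": 0, "y": 0, "z": 0, "wx": 0, "wy": 0, "wz": 0},
    {"x": 0, "y": 0, "z": 0, "wx": 0, "wy": 0, "wz": 0},
    {"x": 0, "y": 0, "z": 0, "wx": 0, "wy": 0, "wz": 0},
    {"x": 0, "y": 0, "z": 0, "wx": 0, "wy": 0, "wz": 0},
    {"x": 0, "y": 0, "z": 0, "wx": 0, "wy": 0, "wz": 0},
    {"x": 0, "y": 0, "z": 0, "wx": 0, "wy": 0, "wz": 0},
    {"x": 0, "y": 0, "z": -0.8, "wx": 0, "wy": 0, "wz": 0},
    {"x": 0, "y": 0, "z": -0.8, "wx": 0, "wy": 0, "wz": 0},
    {"x": 0, "y": 0, "z": -0.6, "wx": 0, "wy": 0, "wz": 0},
  ],
)

```text
time_s: 85.55
eef_pos: [0.5554, -0.0375, 0.2116]
tool_rot: [0.066, 3.14, -0.0]
ft_force: [0.7, 0.2, -1.3]
grip_width: 0.0496
grip_force: 25.0
```

```bash
python3 - <<'E'
from h import *
a,b=cam('scene'),cam('side')
for z in(.07,.085): print(back(a,[262,319],z),back(b,[386,241],z))
E
python3 plan.py .5952 -.372 .21 85.35 1
```

```text
[[ 0.72936565 -0.27839043  0.07      ]] [[ 0.73264044 -0.28249366  0.07      ]]
[[ 0.73263439 -0.2851053   0.085     ]] [[ 0.71641697 -0.29406573  0.085     ]]
t 85.5 pos [ 0.5554 -0.0375  0.2116] yaw 87.58 tilt [ 0.0005 -0.0001] q6 -1.81 w 0.0496 d [  39.8 -334.5   -1.6]
[{"x": -2.157, "y": -13.3, "z": 0.066, "wz": 0.039}]
```

Call:
drive_tool(
  deltas=[
    {"x": 0, "y": -0.6, "z": 0, "wx": 0, "wy": 0, "wz": 0.039},
    {"x": -0.2, "y": -0.95, "z": 0, "wx": 0, "wy": 0, "wz": 0},
    {"x": -0.2, "y": -0.95, "z": 0, "wx": 0, "wy": 0, "wz": 0},
    {"x": -0.2, "y": -0.95, "z": 0, "wx": 0, "wy": 0, "wz": 0},
    {"x": -0.2, "y": -0.95, "z": 0, "wx": 0, "wy": 0, "wz": 0},
    {"x": -0.2, "y": -0.95, "z": 0, "wx": 0, "wy": 0, "wz": 0},
    {"x": -0.2, "y": -0.95, "z": 0, "wx": 0, "wy": 0, "wz": 0},
    {"x": -0.2, "y": -0.95, "z": 0, "wx": 0, "wy": 0, "wz": 0},
    {"x": -0.2, "y": -0.95, "z": 0, "wx": 0, "wy": 0, "wz": 0},
    {"x": -0.2, "y": -0.95, "z": 0, "wx": 0, "wy": 0, "wz": 0},
  ],
)

```text
time_s: 86.8
eef_pos: [0.5822, -0.2708, 0.2106]
tool_rot: [-0.128, -3.139, -0.0]
ft_force: [0.6, 0.6, -0.5]
grip_width: 0.0499
grip_force: 25.0
```

Call:
drive_tool(
  deltas=[
    {"x": -0.22, "y": -0.95, "z": 0, "wx": 0, "wy": 0, "wz": 0},
    {"x": -0.22, "y": -0.95, "z": 0, "wx": 0, "wy": 0, "wz": 0},
    {"x": -0.22, "y": -0.95, "z": 0, "wx": 0, "wy": 0, "wz": 0},
    {"x": -0.22, "y": -0.9, "z": 0.4, "wx": 0, "wy": 0, "wz": 0},
    {"x": 0, "y": -0.3, "z": 0.7, "wx": 0, "wy": 0, "wz": 0},
    {"x": 0, "y": 0, "z": 0.8, "wx": 0, "wy": 0, "wz": 0},
    {"x": 0, "y": 0, "z": 0.8, "wx": 0, "wy": 0, "wz": 0},
    {"x": 0, "y": 0, "z": 0.8, "wx": 0, "wy": 0, "wz": 0},
    {"x": 0, "y": 0, "z": 0.8, "wx": 0, "wy": 0, "wz": 0},
    {"x": 0, "y": 0, "z": 0.4, "wx": 0, "wy": 0, "wz": 0},
  ],
)

```text
time_s: 88.05
eef_pos: [0.5953, -0.3712, 0.0913]
tool_rot: [-0.127, -3.137, -0.003]
ft_force: [0.3, 1.4, -0.0]
grip_width: 0.0496
grip_force: 25.0
```

Call:
drive_tool(
  deltas=[
    {"x": 0, "y": 0, "z": 0.6, "wx": 0, "wy": 0, "wz": 0},
    {"x": 0, "y": 0, "z": 0.6, "wx": 0, "wy": 0, "wz": 0},
    {"x": 0, "y": 0, "z": 0.6, "wx": 0, "wy": 0, "wz": 0},
    {"x": 0, "y": 0, "z": 0.4, "wx": 0, "wy": 0, "wz": 0},
    {"x": 0, "y": 0, "z": 0.2, "wx": 0, "wy": 0, "wz": 0},
    {"x": 0, "y": 0, "z": 0, "wx": 0, "wy": 0, "wz": 0},
    {"x": 0, "y": 0, "z": 0, "wx": 0, "wy": 0, "wz": 0},
    {"x": 0, "y": 0, "z": 0, "wx": 0, "wy": 0, "wz": 0},
    {"x": 0, "y": 0, "z": 0, "wx": 0, "wy": 0, "wz": 0},
    {"x": 0, "y": 0, "z": 0, "wx": 0, "wy": 0, "wz": 0},
  ],
)

```text
time_s: 89.3
eef_pos: [0.5959, -0.3719, 0.0333]
tool_rot: [0.127, 3.139, -0.0]
ft_force: [-0.2, 0.2, -0.5]
grip_width: 0.0497
grip_force: 25.0
```

```bash
python3 plan.py .5952 -.372 .0138 85.35 1
```

```text
t 89.3 pos [ 0.5959 -0.3719  0.0333] yaw 85.35 tilt [ 0.0001 -0.0001] q6 -2.21 w 0.0497 d [ -0.7  -0.1 -19.5]
[{"x": 0.027, "y": -0.005, "z": 0.781}]
```

Call:
drive_tool(
  deltas=[
    {"x": 0.03, "y": 0, "z": 0.3, "wx": 0, "wy": 0, "wz": 0},
    {"x": 0, "y": 0, "z": 0.3, "wx": 0, "wy": 0, "wz": 0},
    {"x": 0, "y": 0, "z": 0.12, "wx": 0, "wy": 0, "wz": 0},
    {"x": 0, "y": 0, "z": 0.05, "wx": 0, "wy": 0, "wz": 0},
    {"x": 0, "y": 0, "z": 0, "wx": 0, "wy": 0, "wz": 0},
    {"x": 0, "y": 0, "z": 0, "wx": 0, "wy": 0, "wz": 0},
    {"x": 0, "y": 0, "z": 0, "wx": 0, "wy": 0, "wz": 0},
    {"x": 0, "y": 0, "z": 0, "wx": 0, "wy": 0, "wz": 0},
    {"x": 0, "y": 0, "z": 0, "wx": 0, "wy": 0, "wz": 0},
    {"x": 0, "y": 0, "z": 0, "wx": 0, "wy": 0, "wz": 0},
  ],
)

```text
time_s: 90.55
eef_pos: [0.5951, -0.3718, 0.014]
tool_rot: [0.127, 3.139, -0.0]
ft_force: [-0.2, -0.6, -1.1]
grip_width: 0.0498
grip_force: 25.0
```

Call:
drive_tool(
  deltas=[
    {"x": 0, "y": 0, "z": 0, "wx": 0, "wy": 0, "wz": 0},
    {"x": 0, "y": 0, "z": 0, "wx": 0, "wy": 0, "wz": 0},
    {"x": 0, "y": 0, "z": 0, "wx": 0, "wy": 0, "wz": 0},
    {"x": 0, "y": 0, "z": 0, "wx": 0, "wy": 0, "wz": 0},
    {"x": 0, "y": 0, "z": -0.5, "wx": 0, "wy": 0, "wz": 0},
    {"x": 0, "y": 0, "z": -1, "wx": 0, "wy": 0, "wz": 0},
    {"x": 0, "y": 0, "z": -1, "wx": 0, "wy": 0, "wz": 0},
    {"x": 0, "y": 0, "z": -1, "wx": 0, "wy": 0, "wz": 0},
    {"x": 0, "y": 0, "z": -1, "wx": 0, "wy": 0, "wz": 0},
    {"x": 0, "y": 0, "z": -1, "wx": 0, "wy": 0, "wz": 0},
  ],
  hand=-1,
)

```text
time_s: 91.8
eef_pos: [0.5952, -0.3719, 0.1534]
tool_rot: [0.127, 3.138, -0.001]
ft_force: [-0.3, -0.7, 0.0]
grip_width: 0.0881
grip_force: 0.0
```

Call:
drive_tool(
  deltas=[
    {"x": 0.32, "y": 0.94, "z": -0.5, "wx": 0, "wy": 0, "wz": 0},
    {"x": 0.32, "y": 0.94, "z": -0.5, "wx": 0, "wy": 0, "wz": 0},
    {"x": 0.32, "y": 0.94, "z": -0.5, "wx": 0, "wy": 0, "wz": 0},
    {"x": 0.32, "y": 0.94, "z": -0.5, "wx": 0, "wy": 0, "wz": 0},
    {"x": 0.32, "y": 0.94, "z": -0.5, "wx": 0, "wy": 0, "wz": 0},
    {"x": 0.32, "y": 0.94, "z": -0.5, "wx": 0, "wy": 0, "wz": 0},
    {"x": 0.32, "y": 0.94, "z": -0.5, "wx": 0, "wy": 0, "wz": 0},
    {"x": 0.32, "y": 0.94, "z": -0.5, "wx": 0, "wy": 0, "wz": 0},
    {"x": 0.32, "y": 0.94, "z": -0.5, "wx": 0, "wy": 0, "wz": 0},
    {"x": 0.32, "y": 0.94, "z": -0.5, "wx": 0, "wy": 0, "wz": 0},
  ],
)

```text
time_s: 93.05
eef_pos: [0.534, -0.1299, 0.2776]
tool_rot: [0.128, 3.138, -0.0]
ft_force: [-0.3, 0.2, -1.0]
grip_width: 0.0881
grip_force: 0.0
```

Call:
drive_tool(
  deltas=[
    {"x": 0.33, "y": 0.95, "z": 0, "wx": 0, "wy": 0, "wz": 0},
    {"x": 0.33, "y": 0.95, "z": 0, "wx": 0, "wy": 0, "wz": 0},
    {"x": 0.33, "y": 0.95, "z": 0, "wx": 0, "wy": 0, "wz": 0},
    {"x": 0.33, "y": 0.95, "z": 0, "wx": 0, "wy": 0, "wz": 0},
    {"x": 0.33, "y": 0.95, "z": 0, "wx": 0, "wy": 0, "wz": 0},
    {"x": 0.33, "y": 0.95, "z": 0, "wx": 0, "wy": 0, "wz": 0},
    {"x": 0.33, "y": 0.95, "z": 0, "wx": 0, "wy": 0, "wz": 0},
    {"x": 0.33, "y": 0.95, "z": 0, "wx": 0, "wy": 0, "wz": 0},
    {"x": 0.33, "y": 0.95, "z": 0, "wx": 0, "wy": 0, "wz": 0},
    {"x": 0.33, "y": 0.95, "z": 0, "wx": 0, "wy": 0, "wz": 0},
  ],
)

```text
time_s: 94.3
eef_pos: [0.4705, 0.1137, 0.276]
tool_rot: [-0.127, -3.138, 0.0]
ft_force: [1.0, -0.6, 0.0]
grip_width: 0.0882
grip_force: 0.0
```

Call:
drive_tool(
  deltas=[
    {"x": 0, "y": 0, "z": 0.2, "wx": 0, "wy": 0, "wz": 0.14},
    {"x": 0, "y": 0, "z": 0.2, "wx": 0, "wy": 0, "wz": 0.14},
    {"x": 0, "y": 0, "z": 0.2, "wx": 0, "wy": 0, "wz": 0.14},
    {"x": 0, "y": 0, "z": 0.2, "wx": 0, "wy": 0, "wz": 0.14},
    {"x": 0, "y": 0, "z": 0.2, "wx": 0, "wy": 0, "wz": 0.14},
    {"x": 0, "y": 0, "z": 0.2, "wx": 0, "wy": 0, "wz": 0.14},
    {"x": 0, "y": 0, "z": 0.2, "wx": 0, "wy": 0, "wz": 0.14},
    {"x": 0, "y": 0, "z": 0.2, "wx": 0, "wy": 0, "wz": 0.14},
    {"x": 0, "y": 0, "z": 0.2, "wx": 0, "wy": 0, "wz": 0.14},
    {"x": 0, "y": 0, "z": 0.2, "wx": 0, "wy": 0, "wz": 0.14},
  ],
)

```text
time_s: 95.55
eef_pos: [0.4708, 0.1129, 0.2259]
tool_rot: [-2.124, -2.314, 0.001]
ft_force: [0.7, -0.1, 0.1]
grip_width: 0.0878
grip_force: 0.0
```

```bash
python3 plan.py .4713 .1124 .043 5.05 1; python3 final.py oak maple walnut
```

```text
t 95.5 pos [0.4708 0.1129 0.2259] yaw 4.88 tilt [-0.0008 -0.    ] q6 -0.09 w 0.0878 d [   0.5   -0.5 -182.9]
[{"x": -0.022, "y": 0.026, "z": 7.315, "wz": -0.003}]
scene oak 0.65 [155. 308.] 797 [array([ 0.4466, -0.3599, -0.097 ]), np.float64(0.0874)]
scene oak 0.45 [308. 285.] 1041 [array([ 0.7898, -0.091 ,  0.7171]), np.float64(0.2629)]
scene maple 0.86 [187. 271.] 709 [array([ 0.4583, -0.2304, -0.0701]), np.float64(0.067)]
scene walnut 0.86 [200. 338.] 906 [array([ 0.5984, -0.3717, -0.1037]), np.float64(0.0777)]
scene walnut 0.43 [328. 230.] 704 [array([ 0.7527,  0.1137, -1.2708]), np.float64(0.2572)]
side maple 0.7 [282. 280.] 971 [array([ 0.4578, -0.2295, -0.0838]), np.float64(0.0431)]
side walnut 0.66 [367. 300.] 1015 [array([ 0.5975, -0.3712, -0.0898]), np.float64(0.0998)]
```

Call:
drive_tool(
  deltas=[
    {"x": -0.02, "y": 0.02, "z": 0.8, "wx": 0, "wy": 0, "wz": -0.003},
    {"x": 0, "y": 0, "z": 0.8, "wx": 0, "wy": 0, "wz": 0},
    {"x": 0, "y": 0, "z": 0.8, "wx": 0, "wy": 0, "wz": 0},
    {"x": 0, "y": 0, "z": 0.8, "wx": 0, "wy": 0, "wz": 0},
    {"x": 0, "y": 0, "z": 0.8, "wx": 0, "wy": 0, "wz": 0},
    {"x": 0, "y": 0, "z": 0.5, "wx": 0, "wy": 0, "wz": 0},
    {"x": 0, "y": 0, "z": 0, "wx": 0, "wy": 0, "wz": 0},
    {"x": 0, "y": 0, "z": 0, "wx": 0, "wy": 0, "wz": 0},
    {"x": 0, "y": 0, "z": 0, "wx": 0, "wy": 0, "wz": 0},
    {"x": 0, "y": 0, "z": 0, "wx": 0, "wy": 0, "wz": 0},
  ],
)

```text
time_s: 97.2
eef_pos: [0.4722, 0.1119, 0.1143]
tool_rot: [2.116, 2.322, 0.001]
ft_force: [-0.1, -0.1, 0.2]
grip_width: 0.0881
grip_force: 0.0
```

```bash
python3 plan.py .4713 .1125 .043 5.05 1
```

```text
t 97.2 pos [0.4722 0.1119 0.1143] yaw 5.31 tilt [ 0.0007 -0.    ] q6 -0.1 w 0.0881 d [ -0.9   0.6 -71.3]
[{"x": 0.029, "y": -0.034, "z": 2.854, "wz": 0.0045}]
```

Call:
drive_tool(
  deltas=[
    {"x": 0.03, "y": -0.03, "z": 0.6, "wx": 0, "wy": 0, "wz": 0.0045},
    {"x": 0, "y": 0, "z": 0.6, "wx": 0, "wy": 0, "wz": 0},
    {"x": 0, "y": 0, "z": 0.6, "wx": 0, "wy": 0, "wz": 0},
    {"x": 0, "y": 0, "z": 0.6, "wx": 0, "wy": 0, "wz": 0},
    {"x": 0, "y": 0, "z": 0.4, "wx": 0, "wy": 0, "wz": 0},
    {"x": 0, "y": 0, "z": 0, "wx": 0, "wy": 0, "wz": 0},
    {"x": 0, "y": 0, "z": 0, "wx": 0, "wy": 0, "wz": 0},
    {"x": 0, "y": 0, "z": 0, "wx": 0, "wy": 0, "wz": 0},
    {"x": 0, "y": 0, "z": 0, "wx": 0, "wy": 0, "wz": 0},
    {"x": 0, "y": 0, "z": 0, "wx": 0, "wy": 0, "wz": 0},
  ],
)

```text
time_s: 98.45
eef_pos: [0.4713, 0.1125, 0.0441]
tool_rot: [2.121, 2.317, 0.0]
ft_force: [0.2, 0.7, -0.2]
grip_width: 0.088
grip_force: 0.0
```

Call:
drive_tool(
  deltas=[
    {"x": 0, "y": 0, "z": 0, "wx": 0, "wy": 0, "wz": 0},
    {"x": 0, "y": 0, "z": 0, "wx": 0, "wy": 0, "wz": 0},
    {"x": 0, "y": 0, "z": 0, "wx": 0, "wy": 0, "wz": 0},
    {"x": 0, "y": 0, "z": 0, "wx": 0, "wy": 0, "wz": 0},
    {"x": 0, "y": 0, "z": 0, "wx": 0, "wy": 0, "wz": 0},
    {"x": 0, "y": 0, "z": 0, "wx": 0, "wy": 0, "wz": 0},
    {"x": 0, "y": 0, "z": 0, "wx": 0, "wy": 0, "wz": 0},
    {"x": 0, "y": 0, "z": 0, "wx": 0, "wy": 0, "wz": 0},
    {"x": 0, "y": 0, "z": 0, "wx": 0, "wy": 0, "wz": 0},
    {"x": 0, "y": 0, "z": 0, "wx": 0, "wy": 0, "wz": 0},
  ],
  hand=1,
  squeeze=12,
)

```text
time_s: 99.7
eef_pos: [0.4715, 0.1125, 0.044]
tool_rot: [2.121, 2.317, 0.001]
ft_force: [3.4, 0.1, -1.6]
grip_width: 0.0138
grip_force: 12.0
```

Call:
drive_tool(
  deltas=[
    {"x": 0, "y": 0, "z": 0, "wx": 0, "wy": 0, "wz": -0.14},
    {"x": 0, "y": 0, "z": 0, "wx": 0, "wy": 0, "wz": -0.14},
    {"x": 0, "y": 0, "z": 0, "wx": 0, "wy": 0, "wz": -0.14},
    {"x": 0, "y": 0, "z": 0, "wx": 0, "wy": 0, "wz": -0.14},
    {"x": 0, "y": 0, "z": 0, "wx": 0, "wy": 0, "wz": -0.14},
    {"x": 0, "y": 0, "z": 0, "wx": 0, "wy": 0, "wz": -0.14},
    {"x": 0, "y": 0, "z": 0, "wx": 0, "wy": 0, "wz": -0.14},
    {"x": 0, "y": 0, "z": 0, "wx": 0, "wy": 0, "wz": -0.14},
    {"x": 0, "y": 0, "z": 0, "wx": 0, "wy": 0, "wz": -0.1},
    {"x": 0, "y": 0, "z": 0, "wx": 0, "wy": 0, "wz": -0.06},
  ],
)

```text
time_s: 100.95
eef_pos: [0.4712, 0.1123, 0.044]
tool_rot: [-0.314, -3.126, 0.001]
ft_force: [1.9, -2.0, -0.5]
grip_width: 0.014
grip_force: 12.0
```

```bash
python3 plan.py .4713 .1125 .043 79.7 1;  python3 -c "
from h import *;print(manip.read_state()['torque'])"
```

```text
t 101.0 pos [0.4712 0.1123 0.044 ] yaw 78.53 tilt [-0.0001 -0.0004] q6 -1.38 w 0.014 d [ 0.1  0.2 -1. ]
[{"x": -0.004, "y": 0.009, "z": 0.04, "wz": -0.0204}]
[-0.2366891  -0.19440644 -0.05857477]
```

Call:
drive_tool(
  deltas=[
    {"x": 0, "y": 0, "z": 0, "wx": 0, "wy": 0, "wz": -0.01},
    {"x": 0, "y": 0, "z": 0, "wx": 0, "wy": 0, "wz": -0.01},
    {"x": 0, "y": 0, "z": 0, "wx": 0, "wy": 0, "wz": -0.004},
    {"x": 0, "y": 0, "z": 0, "wx": 0, "wy": 0, "wz": 0},
    {"x": 0, "y": 0, "z": 0, "wx": 0, "wy": 0, "wz": 0},
    {"x": 0, "y": 0, "z": 0, "wx": 0, "wy": 0, "wz": 0},
    {"x": 0, "y": 0, "z": 0, "wx": 0, "wy": 0, "wz": 0},
    {"x": 0, "y": 0, "z": 0, "wx": 0, "wy": 0, "wz": 0},
    {"x": 0, "y": 0, "z": 0, "wx": 0, "wy": 0, "wz": 0},
    {"x": 0, "y": 0, "z": 0, "wx": 0, "wy": 0, "wz": 0},
  ],
)

```text
time_s: 102.2
eef_pos: [0.4712, 0.1123, 0.044]
tool_rot: [-0.281, -3.129, 0.001]
ft_force: [-0.0, -4.6, 0.5]
grip_width: 0.0141
grip_force: 12.0
```

```bash
python3 plan.py .4713 .1125 .043 79.7 1;  python3 -c "
from h import *;print(manip.read_state()['torque'])"
```

```text
t 102.2 pos [0.4712 0.1123 0.044 ] yaw 79.75 tilt [-0.0001 -0.0004] q6 -1.4 w 0.0141 d [ 0.1  0.2 -1. ]
[{"x": -0.002, "y": 0.008, "z": 0.04}]
[-0.88213088 -0.00992447 -0.02976319]
```

Call:
drive_tool(
  deltas=[
    {"x": 0, "y": 0, "z": 0, "wx": 0, "wy": 0, "wz": 0},
    {"x": 0, "y": 0, "z": 0, "wx": 0, "wy": 0, "wz": 0},
    {"x": 0, "y": 0, "z": 0, "wx": 0, "wy": 0, "wz": 0},
    {"x": 0, "y": 0, "z": 0, "wx": 0, "wy": 0, "wz": 0},
    {"x": 0, "y": 0, "z": -0.5, "wx": 0, "wy": 0, "wz": 0},
    {"x": 0, "y": 0, "z": -1, "wx": 0, "wy": 0, "wz": 0},
    {"x": 0, "y": 0, "z": -1, "wx": 0, "wy": 0, "wz": 0},
    {"x": 0, "y": 0, "z": -1, "wx": 0, "wy": 0, "wz": 0},
    {"x": 0, "y": 0, "z": -1, "wx": 0, "wy": 0, "wz": 0},
    {"x": 0, "y": 0, "z": -1, "wx": 0, "wy": 0, "wz": 0},
  ],
  hand=-1,
)

```text
time_s: 103.45
eef_pos: [0.4711, 0.1125, 0.1832]
tool_rot: [0.28, 3.128, 0.0]
ft_force: [0.4, 0.5, -0.3]
grip_width: 0.088
grip_force: 0.0
```

Call:
drive_tool(
  deltas=[
    {"x": -0.5, "y": 0, "z": -0.8, "wx": 0, "wy": 0, "wz": 0},
    {"x": -0.5, "y": 0, "z": -0.8, "wx": 0, "wy": 0, "wz": 0},
    {"x": -0.5, "y": 0, "z": -0.8, "wx": 0, "wy": 0, "wz": 0},
    {"x": -0.5, "y": 0, "z": -0.8, "wx": 0, "wy": 0, "wz": 0},
    {"x": -0.5, "y": 0, "z": -0.8, "wx": 0, "wy": 0, "wz": 0},
    {"x": -0.5, "y": 0, "z": -0.8, "wx": 0, "wy": 0, "wz": 0},
    {"x": -0.5, "y": 0, "z": 0, "wx": 0, "wy": 0, "wz": 0},
    {"x": -0.5, "y": 0, "z": 0, "wx": 0, "wy": 0, "wz": 0},
    {"x": 0, "y": 0, "z": 0, "wx": 0, "wy": 0, "wz": 0},
    {"x": 0, "y": 0, "z": 0, "wx": 0, "wy": 0, "wz": 0},
  ],
)

```text
time_s: 104.7
eef_pos: [0.5692, 0.0949, 0.3019]
tool_rot: [0.28, 3.129, 0.0]
ft_force: [-0.3, 1.0, -0.5]
grip_width: 0.0882
grip_force: 0.0
```

```bash
python3 - <<'E'
from h import *
c,im=snap('wrist','w6.png'); u,v=proj(c,[[.4713,.1124,.05]])[0].astype(int); print(u,v)
y0=max(v-45,0); x0=u-45
cv2.imwrite('pics/w6c.png',cv2.resize(im[y0:v+45,x0:u+45,::-1],(600,int(600*(v+45-y0)/90)),interpolation=3))
w=im[y0:v+45,x0:u+45].min(2)>140
n,lab,st,cen=cv2.connectedComponentsWithStats(w.astype(np.uint8))
for i in range(1,n):
    if st[i,4]<6: continue
    q=np.argwhere(lab==i)[:,::-1]+[x0,y0]; P=back(c,q,.068)[:,:2]; l=cv2.fitLine(P.astype(np.float32),cv2.DIST_L2,0,.01,.01).ravel(); print(st[i],cen[i].round(),np.degrees(np.arctan2(l[1],l[0])),l[2:])
E
python3 final.py oak maple walnut
```

```text
255 81
[44 46  3 19 57] [45. 55.] -10.273725 [0.48290467 0.11001305]
[43 68  6 10 48] [46. 73.] -2.5797002 [0.50205743 0.10744848]
scene oak 0.85 [155. 307.] 881 [array([ 0.4471, -0.3596, -0.0896]), np.float64(0.0431)]
scene maple 0.98 [188. 270.] 720 [array([ 0.4595, -0.2308, -0.0941]), np.float64(0.0548)]
scene walnut 0.57 [201. 336.] 887 [array([ 0.5974, -0.3722, -0.1231]), np.float64(0.0924)]
scene walnut 0.39 [187. 270.] 703 [array([ 0.4579, -0.2296, -0.0977]), np.float64(0.0793)]
side oak 0.6 [310. 319.] 1320 [array([ 0.4467, -0.3587, -0.07  ]), np.float64(0.0441)]
side oak 0.44 [304. 182.] 501 [array([0.7623, 0.1202, 0.9626]), np.float64(0.3972)]
side maple 0.85 [283. 278.] 998 [array([ 0.4568, -0.229 , -0.0795]), np.float64(0.0563)]
side walnut 0.58 [367. 298.] 985 [array([ 0.5974, -0.3711, -0.0723]), np.float64(0.1209)]
```

View pics/w6c.png

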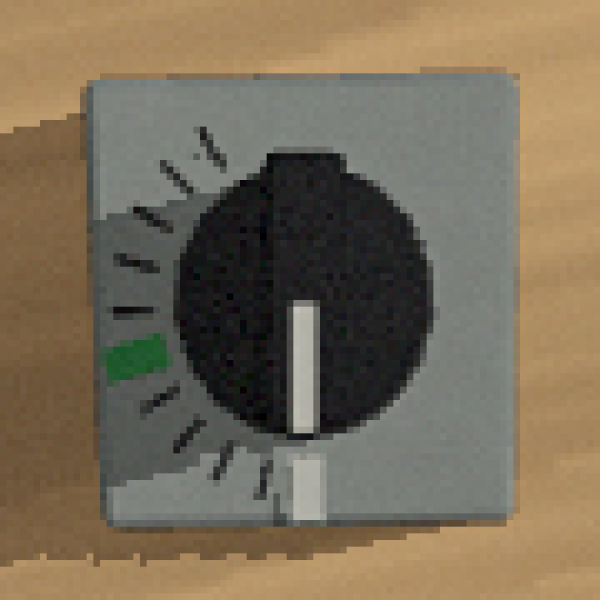

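The white line on the dial points at the white off mark, at heading −10.3°. All three boards lie in their outlines, so I'm handing the job in.

```bash
python3 -c "
from station import manip;print(manip.finish_job())"
```

```text
the job is handed in; nothing more can be done
None
```

The job is handed in; no verdict came back. The dimmer went to green, then maple, oak and walnut were each shown at the stand and laid in their own outlines (oak was knocked about 30 mm aside and put back), and the dimmer is back on the white off mark.

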